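# Emboss the batch mark on biscuit cartons with the hand-pumped press

## Robot

A 6-joint arm with a two-finger parallel gripper is mounted at the origin on the work surface. World frame = base frame: x ahead of the robot, y to its left, z up, the work surface at z = 0. Lengths are in mm, angles in degrees, forces in N, time in s.
With the tool pointing down it reaches from about 275 to 750 mm from the base axis. Payload 10.2 kg.
Tool frame: the origin (TCP) lies at the very end of the fingers, on their centre line; the grasp point (between the pads) lies 19 mm behind it; z points along the fingers, y is the direction in which the jaws open and shut (so a half turn about z gives the same grasp; the last joint's range is limited). The gripper opens to 85 mm and grips with 20 to 120 N. Pads are 22 mm wide; open, the fingers measure 114 mm over their backs; the gripper's body (76 mm by 85 mm) begins 54 mm behind the grasp point. The pads swing forward as they close: fully open they stand 13 mm farther back than shut.
Start: joints at [52.174, 17.928, 85.812, -0, 76.261, -12.8], TCP at [222.11, 475.708, 231.294] pointing down, gripper open.
Joint ranges: [-168.41, 168.41], [-55.51, 124.54], [10.69, 146.95], [-70.63, 250.63], [1, 178], [-165.06, 165.06]. Speed limits (degrees/s): [136.94, 136.94, 172.46, 180, 180, 180].

## Interface

Orientations are given as a 3x3 rotation matrix whose columns are the frame's x, y, z axes.
In Python, from rig import bot, optics, close_job gives the robot as it stands.
- The arm moves only by the tool jog_arm, never from a script. Its argument "series" is a list of rows, each a list of 6 numbers: the shift along the tool's x, y, z in units of 25 mm (1.0 is 25 mm), then the turn, a rotation vector about the tool's x, y, z in rad. In form: [[x, y, z, wx, wy, wz], ...]. A call has 1 to 10 rows; each row shifts and turns the commanded pose from where the row before left it, along the tool's axes as they then stand; what a row does not reach is not made up. A row lasts 1/10 s, in which the tool goes at most 50 mm and 8.59 degrees, less where a joint would pass 70% of its speed; a pose out of reach is approached as far as the arm can. A call is refused whole if a number of a shift passes 1 or a number of a turn 0.15, either way. A call with a gripper value outside its range is refused whole. "jaw" is the opening, from 0 (shut) to 1 (fully open), set as the call begins (left out, the last holds). The fingers move at their own pace and stop on an object; the grip force is fixed at half the most. Time passes only in rows, so rows that do not move let the fingers close. It gives the time, the measured TCP pose, the force and the opening at its end, in the units of the state.
- bot.read_state(): the state, without advancing time (a new reading comes with each control period).
- optics.read_camera(name): name is "scene" or "top"; returns a dict with "color" (480x640x3 uint8, blue, green, red), "fx", "fy", "cx", "cy" (pixels), "D" ([k1, k2, p1, p2, k3] as OpenCV has them; the pictures are not rectified), "pose" (4x4, takes a point from camera to world coordinates). Camera axes: x right, y down, z forward; pixel columns grow to the right and rows downward; lengths in mm; the calibration is good to about 2 mm. A picture is of the moment at which its call begins. There is no depth.
- close_job(): hands the job in, once; it reports no verdict.
The state is a dict: "time_s": time; "joint_pos": joint angles; "qvel": joint speeds; "joint_efforts": joint torques, N m; "eef_pos": TCP position; "eef_rot": TCP orientation; "contact_force": force on the tool from outside, world axes, zero at the start; "moment": the same for the moment, N m; "opening": finger opening in mm.
Only numpy, scipy, OpenCV 4.12 (cv2) and the standard library are available. Lean on these libraries where they do the work, as an engineer would, in place of code of your own. Each camera call takes 0.05 s, during which the arm holds its last target.

## Task

Stand every biscuit carton end-down in the press's magazine, one to a pocket and fully down. Then turn the selector from wherever it is to the two-stud mark, pump the lever at least three full strokes, all the way down and up again, and turn the selector back to the bar mark to release. Pump only with the selector at two studs, and leave the jar and bottle alone.

Things in the scene. Friction and masses are not known exactly. Their poses are not given: they have to be found in the camera images.
- carton0: Biscuit carton, a stiff yellow square box 150 x 36 x 36 mm with a white paper band round its middle, 120 g, lying on the table; may be absent. Origin at its centre; x is its long axis. All cartons are alike and either end may go down.
- carton1: Biscuit carton, a stiff yellow square box 150 x 36 x 36 mm with a white paper band round its middle, 120 g, lying on the table; may be absent. Origin at its centre; x is its long axis. All cartons are alike and either end may go down.
- carton2: Biscuit carton, a stiff yellow square box 150 x 36 x 36 mm with a white paper band round its middle, 120 g, lying on the table; may be absent. Origin at its centre; x is its long axis. All cartons are alike and either end may go down.
- carton3: Biscuit carton, a stiff yellow square box 150 x 36 x 36 mm with a white paper band round its middle, 120 g, lying on the table; may be absent. Origin at its centre; x is its long axis. All cartons are alike and either end may go down.
- press: Fixed hand-pumped press for embossing batch marks; the whole press may be shifted and turned. Origin on the table, z up, x away from the robot at yaw 0. In its frame, mm: grey bed 12 thick, x -110..140, y -190..240; white pump pillar at x 92, y 200, 60 x 62 wide, top at z 87; white reservoir at x 100, y 122, 74 x 72 wide, top at z 72; magazine, console and lever as listed.
- magazine (a point): Centre of the top face of the aluminium magazine block on the press, 72 mm above the table; block 74 mm along the press's x, 268 mm along its y, with a row along y of four square pockets 42 x 42 mm wide, 60 deep, 66 apart. A seated carton stands 90 mm above the block.
- console (a point): Centre of the top face of the white console on the press, 72 mm above the table, 130 mm along the press's x, 170 mm along its y. The selector knob is on it, with its black marks 52 mm from the knob's axis on the side towards the magazine.
- seat0 (a point): Where the centre of a carton lies when it is seated upright in pocket 0: on the pocket's axis, 75 mm above its floor and 15 mm above the block's top. Axes as the press's; pocket walls run along x and y.
- seat1 (a point): Where the centre of a carton lies when it is seated upright in pocket 1: on the pocket's axis, 75 mm above its floor and 15 mm above the block's top. Axes as the press's; pocket walls run along x and y.
- seat2 (a point): Where the centre of a carton lies when it is seated upright in pocket 2: on the pocket's axis, 75 mm above its floor and 15 mm above the block's top. Axes as the press's; pocket walls run along x and y.
- seat3 (a point): Where the centre of a carton lies when it is seated upright in pocket 3: on the pocket's axis, 75 mm above its floor and 15 mm above the block's top. Axes as the press's; pocket walls run along x and y.
- selector (a joint): Angle of the detented selector knob, rad, growing clockwise from above. Detents 0.7 apart: 0 = bar mark (release), 0.7 = one stud, 1.4 = two studs, 2.1 = three studs. Let go, it springs into the nearest detent. Its pointer looks along the press's yaw + 1.05 - angle (counter-clockwise from the press's x axis).
- selector_grip (a point): On the knob's axis, at the height to grip, 110 mm above the table. Knob: black disc 62 mm across, 12 high, on it a black grip bar 60 long, 15 wide, 36 high (top at 120 mm) with a white pointer line on one end. This frame turns with the knob: the bar and pointer lie along its x axis turned by 1.05 rad counter-clockwise.
- pump_lever (a joint): Angle of the sprung pump lever, rad: 0 = raised stop, grows to 0.78 = lower stop. It springs back up by itself; 6 to 12 N at the handle press it down.
- handle (a point): Centre of the lever's black rubber cross handle, 28 mm in diameter, 80 mm long along the press's y axis; 190 mm from the hinge; it points towards the robot (press -x), 0.45 rad above level when raised. Its frame turns with the lever.
- pump_hinge (a point): On the lever's hinge axis, which runs along the press's y axis, 115 mm above the table.
- sauce_jar: Squat jar, 70 mm across, 90 high, aluminium lid; origin under its base. Leave alone.
- spray: White bottle, 66 mm across, 170 high; origin under its base. Leave alone.

How it is judged:
By the outcome, as a careful person would: the job done as asked, in the order asked, and still so for the second after the job is handed in, with the robot touching nothing.
Of carton0, carton1, carton2, carton3 only 2 to 4 are there at a start; the rules pass over those that are not, and their reading is None.
At some moment in a run one of carton0, carton1, carton2, carton3 may be knocked a few centimetres aside while the robot is not near it.
Once in a run the grip may slacken for a moment while it holds something.
It also fails if it takes over 210 s, if anything falls off the work surface, if the arm or the gripper's body presses on something with over 40 N, if the wrist force passes 120 N, or if a joint passes its speed limit or range.

## Working session

There is one attempt and no reset: what is moved stays moved. The work goes in short steps, Python scripts to look and compute and a tool call to move; the robot and the scene stay as the last step left them, time stands still between calls to the robot, and variables do not carry over. Pictures are saved under pics/ and viewed, and the job is handed in when it is done.

Besides the shell and the picture viewer there is one more tool, called after "Request:" as name([rows], argument=value, ...), one row to a line, values as JSON. jog_arm: Moves the arm, as the interface text tells. Its arguments: {"type":"object","properties":{"series":{"type":"array"},"jaw":{"type":"number"}},"required":["series"]}

```bash
ls; mkdir -p pics
python3 - <<'E'
from rig import bot, optics
import cv2, numpy as np
s=bot.read_state()
print({k:np.round(v,2).tolist() if not isinstance(v,float) else v for k,v in s.items()})
for n in ("scene","top"):
    c=optics.read_camera(n); cv2.imwrite(f"pics/{n}0.png",c["color"])
    print(n,c["fx"],c["fy"],c["cx"],c["cy"],c["D"]); print(np.round(c["pose"],3).tolist())
E
```

```text
pics
{'time_s': 0.0, 'joint_pos': [52.17, 17.96, 85.85, 0.0, 76.26, -12.8], 'qvel': [0.01, 0.02, 0.02, 0.04, 0.14, 0.04], 'joint_efforts': [0.0, -41.23, -25.97, -0.0, 0.0, -0.0], 'eef_pos': [221.96, 475.5, 230.72], 'eef_rot': [[-0.91, 0.42, -0.0], [0.42, 0.91, -0.0], [0.0, -0.0, -1.0]], 'contact_force': [-0.28, -0.56, -0.6], 'moment': [0.01, -0.04, -0.02], 'opening': 85.54354724075809}
scene 575.2464945005856 575.2464945005856 319.3536066712812 238.38069386575154 [-0.10945133  0.          0.          0.          0.        ]
[[-0.307, 0.73, -0.611, 1361.172], [0.952, 0.245, -0.185, 220.875], [0.014, -0.638, -0.77, 1076.669], [0.0, 0.0, 0.0, 1.0]]
top 511.52174082645206 511.52174082645206 318.0246004300154 234.97133607938574 [-0.14901798  0.          0.          0.          0.        ]
[[0.019, -0.994, 0.108, 449.854], [-1.0, -0.019, 0.002, -18.475], [0.0, -0.108, -0.994, 1412.181], [0.0, 0.0, 0.0, 1.0]]
```

View pics/scene0.png

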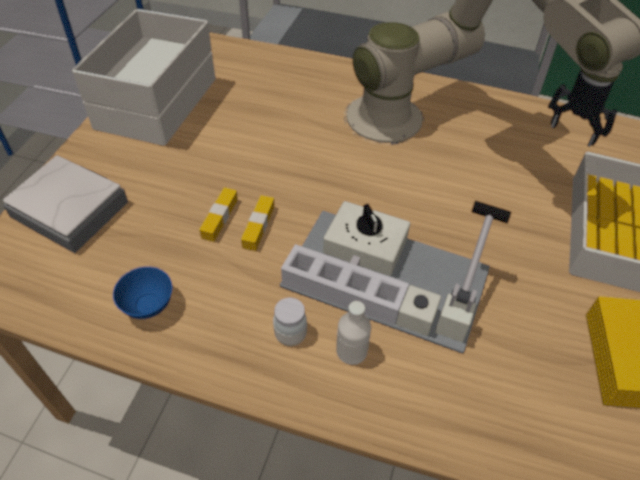

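View pics/top0.png

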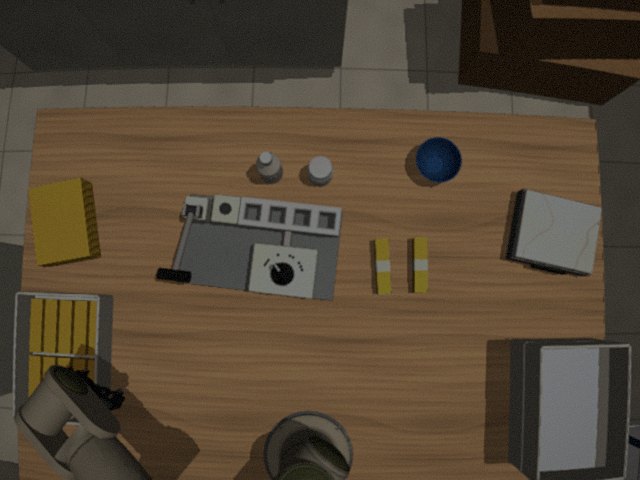

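The top view shows two banded cartons near (383,265) and (420,265), and the press around (260,245) with its lever at left. The jar is at (320,170) and the bottle at (268,167). There are also yellow bars in a tray at (62,345), so I'll zoom in on those.

Run:
```python
import cv2, numpy as np
t=cv2.imread("pics/top0.png"); s=cv2.imread("pics/scene0.png")
a=cv2.resize(t[180:310,140:350],(800,495),interpolation=cv2.INTER_CUBIC); cv2.imwrite("pics/z1.png",cv2.convertScaleAbs(a,alpha=1.6))
a=cv2.resize(t[280:430,0:140],(400,428),interpolation=cv2.INTER_CUBIC)
b=cv2.resize(s[140:290,540:640],(285,428),interpolation=cv2.INTER_CUBIC)
cv2.imwrite("pics/z2.png",cv2.convertScaleAbs(np.hstack([a,b]),alpha=1.4))
```

```text
(no output)
```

View pics/z1.png

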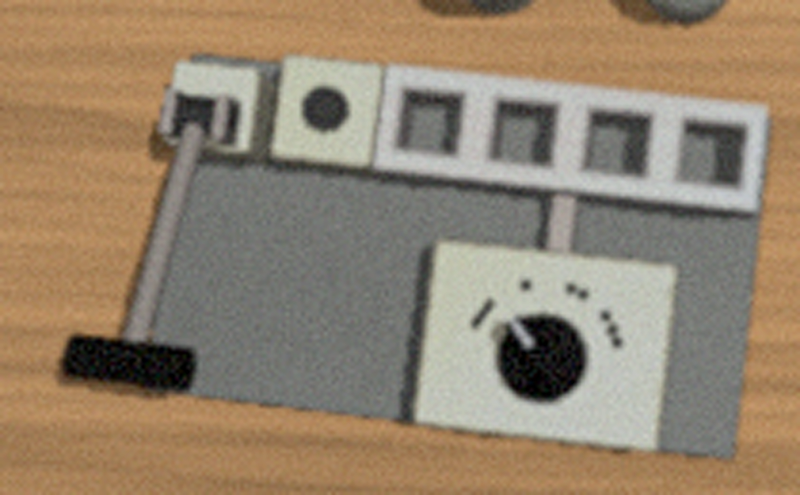

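View pics/z2.png

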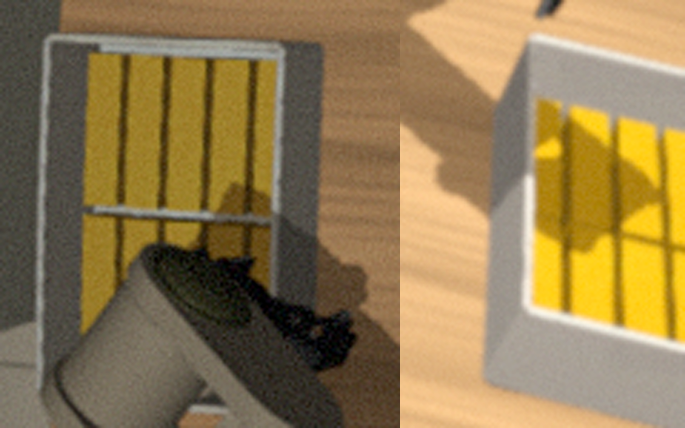

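The tray bars have no white bands, so they are scenery. There are two cartons on the table. Next I'll build helpers and measure.

```bash
cat > h.py <<'E'
import numpy as np, cv2
from rig import bot, optics
def cam(n): return optics.read_camera(n)
def K(c): return np.array([[c["fx"],0,c["cx"]],[0,c["fy"],c["cy"]],[0,0,1.]])
def rays(c,px):
    u=cv2.undistortPoints(np.asarray(px,float).reshape(-1,1,2),K(c),np.array(c["D"])).reshape(-1,2)
    d=np.c_[u,np.ones(len(u))]@np.array(c["pose"])[:3,:3].T
    return np.array(c["pose"])[:3,3],d
def onz(c,px,z):
    o,d=rays(c,px); t=(z-o[2])/d[:,2]; return o+d*t[:,None]
def proj(c,P):
    T=np.linalg.inv(np.array(c["pose"])); r,_=cv2.Rodrigues(T[:3,:3])
    return cv2.projectPoints(np.asarray(P,float).reshape(-1,1,3),r,T[:3,3],K(c),np.array(c["D"]))[0].reshape(-1,2)
def tri(c1,p1,c2,p2):
    o1,d1=rays(c1,p1);o2,d2=rays(c2,p2);out=[]
    for a,b in zip(d1,d2):
        A=np.c_[a,-b]; s=np.linalg.lstsq(A,o2-o1,rcond=None)[0]
        out.append((o1+a*s[0]+o2+b*s[1])/2)
    return np.array(out)
def st():
    s=bot.read_state(); return s
E
python3 - <<'E'
from h import *
for n in ("top","scene"):
    c=cam(n); im=c["color"]; hsv=cv2.cvtColor(im,cv2.COLOR_BGR2HSV)
    m=cv2.inRange(hsv,(20,170,70),(32,255,255))
    # cartons
    k=cv2.morphologyEx(m,cv2.MORPH_CLOSE,np.ones((15,15),np.uint8))
    for q in cv2.findContours(k,0,2)[0]:
        a=cv2.contourArea(q)
        if 300<a<3000:
            r=cv2.minAreaRect(q); b=cv2.boxPoints(r)
            print(n,a,np.round(r[0],1),np.round(r[1],1),round(r[2],1)); print(np.round(onz(c,b,36)[:,:2],0).tolist(), np.round(onz(c,[r[0]],36),1))
    # console white
    w=cv2.inRange(hsv,(20,0,110),(60,60,255)) if n=="top" else cv2.inRange(hsv,(0,0,170),(180,60,255))
    cv2.imwrite(f"pics/w_{n}.png",w)
E
```

```text
top 646.0 [382.6 265.9] [54.4 13.4] 87.2
[[591.0, -169.0], [593.0, -206.0], [447.0, -214.0], [444.0, -178.0]] [[ 518.6 -191.5   36. ]]
top 643.0 [420. 265.] [54. 12.] 90.0
[[596.0, -277.0], [597.0, -310.0], [450.0, -310.0], [450.0, -277.0]] [[ 522.7 -293.4   36. ]]
scene 787.0 [257.4 222.3] [18.2 57.1] 23.0
[[614.0, -203.0], [439.0, -217.0], [449.0, -168.0], [621.0, -158.0]] [[ 534.2 -186.2   36. ]]
scene 830.0 [218.4 213.7] [19.1 57.5] 28.7
[[615.0, -310.0], [440.0, -316.0], [457.0, -263.0], [628.0, -261.0]] [[ 538.5 -287.1   36. ]]
```

Run:
```python
from h import *
c=cam("top"); im=c["color"]; 
hsv=cv2.cvtColor(im,cv2.COLOR_BGR2HSV)
for p in [(290,207),(316,208),(246,204),(265,285),(220,250),(226,202),(300,207)]: print(p,im[p[1],p[0]],hsv[p[1],p[0]])
g=cv2.GaussianBlur(cv2.cvtColor(im,6),(3,3),0)
w=((g>105)&(hsv[...,1]<70)).astype(np.uint8)*255
cv2.imwrite("pics/w1.png",cv2.resize(w[180:310,140:350],(800,495),interpolation=0))
```

```text
(290, 207) [117 119 117] [ 60   4 119]
(316, 208) [117 120 119] [ 40   6 120]
(246, 204) [61 63 63] [30  8 63]
(265, 285) [112 119 117] [ 39  15 119]
(220, 250) [68 69 69] [30  4 69]
(226, 202) [88 99 98] [33 28 99]
(300, 207) [114 118 115] [ 53   9 118]
```

View pics/w1.png

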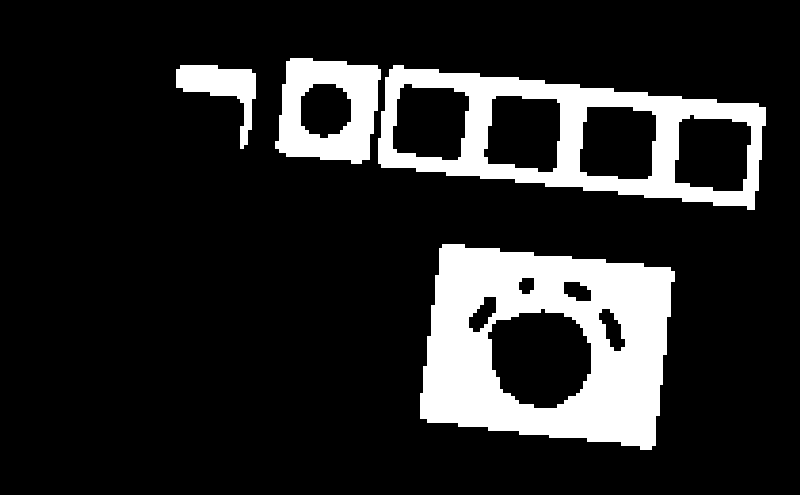

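Run:
```python
from h import *
c=cam("top"); im=c["color"]; hsv=cv2.cvtColor(im,cv2.COLOR_BGR2HSV)
S=4
big=cv2.resize(im,None,fx=S,fy=S,interpolation=cv2.INTER_CUBIC)
g=cv2.GaussianBlur(cv2.cvtColor(big,6),(9,9),0); sat=cv2.resize(hsv[...,1],None,fx=S,fy=S)
w=((g>96)&(sat<80)).astype(np.uint8)*255
w[:180*S]=0;w[310*S:]=0;w[:,:140*S]=0;w[:,350*S:]=0
cs,hi=cv2.findContours(w,cv2.RETR_CCOMP,2)
ox=lambda q:(q.reshape(-1,2)+.5)/S-.5
for q,h in zip(cs,hi[0]):
    a=cv2.contourArea(q)/S/S
    if a<60: continue
    P=onz(c,ox(q),72)[:,:2].astype(np.float32)
    r=cv2.minAreaRect(P); print("hole" if h[3]>=0 else "outer",round(a),np.round(r[0],1),np.round(r[1],1),round(r[2],2))
```

```text
outer 3061 [519.6  72.6] [166.6 164.8] 84.37
hole 506 [491.5  77.2] [65.4 66.6] 8.51
outer 204 [663.7 314.4] [61.1 58.1] 84.48
outer 3456 [650.   96.6] [342.   75.5] 84.61
hole 306 [636.3 -37.8] [48.1 47.9] 84.58
hole 308 [642.6  28.1] [48.1 48.7] 84.37
hole 305 [648.5  93.9] [48.  48.1] 84.14
hole 298 [654.8 159.4] [47.9 47.5] 84.39
hole 137 [662.2 233.9] [35.8 35.1] 51.57
```

Run:
```python
from h import *
c=cam("scene"); im=c["color"].copy()
ex=np.array([.9956,-.0934]);ey=np.array([.0934,.9956]);M=np.array([645.5,60.9])
P=[]
for k in (-1.5,-.5,.5,1.5):
    o=M+ey*66*k
    for a,b in ((-1,-1),(1,-1),(1,1),(-1,1)): P.append([*(o+21*a*ex+21*b*ey),72])
for a,b in ((-1,-1),(1,-1),(1,1),(-1,1)): P.append([*(M+37*a*ex+134*b*ey),72])
O=np.array([551.2,121.8]); h=O+ex*(92-171)+ey*200
P+= [[*(h+ey*40),198],[*(h-ey*40),198],[*(O+ex*92+ey*200),115]]
for n in("scene","top"):
    c=cam(n); S=4
    big=cv2.resize(c["color"],None,fx=S,fy=S,interpolation=cv2.INTER_CUBIC)
    for p in proj(c,P): cv2.circle(big,tuple(np.int32((p+.5)*S)),3,(0,0,255),-1)
    x,y=(270,190) if n=="scene" else (150,185)
    cv2.imwrite(f"pics/chk_{n}.png",big[y*S:(y+150)*S,x*S:(x+200)*S] if n=="top" else cv2.resize(big[y*S:(y+160)*S,x*S:(x+260)*S],(800,492)))
```

```text
(no output)
```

View pics/chk_scene.png

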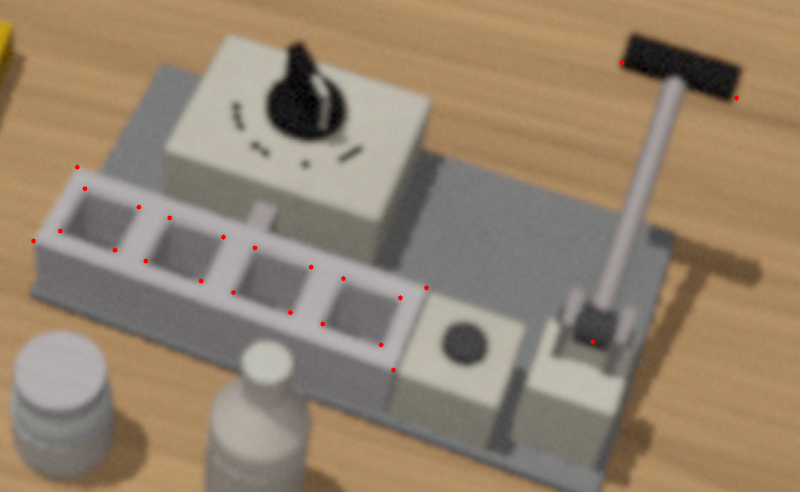

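View pics/chk_top.png

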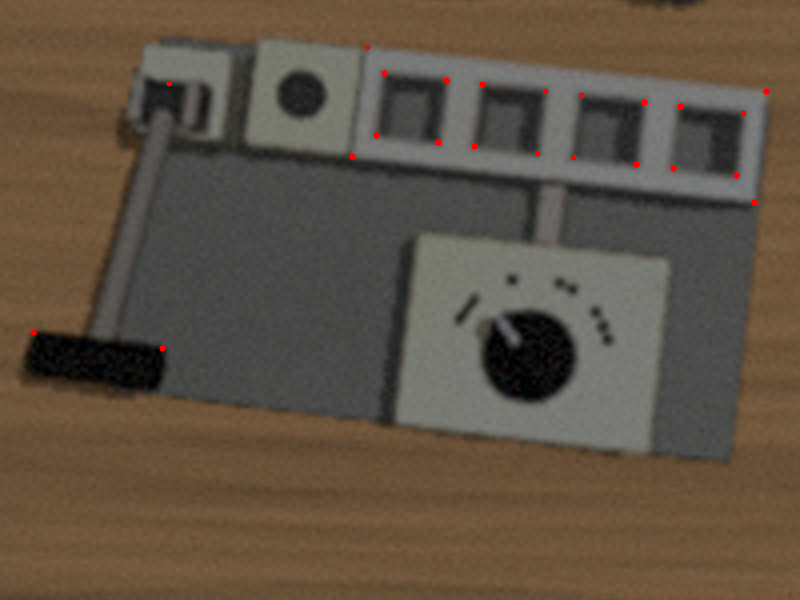

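Run:
```python
from h import *
t=cam("top");s=cam("scene")
f=lambda x,y:[x/4+150-.5,y/4+185-.5]
g=lambda x,y:[x*.325+270-.4,y*.325+190-.4]
tt=[f(95,361),f(528,356)];ss=[g(682,68),g(306,107)]
print(tri(t,tt,s,ss)); print(onz(t,[tt[1]],84),onz(s,[ss[1]],84),onz(t,[tt[0]],198),onz(s,[ss[0]],198))
mk=onz(t,[f(468,310),f(512,280),f(566,286),f(602,328)],72); print(mk)
from scipy.optimize import least_squares
r=least_squares(lambda p:np.hypot(mk[:,0]-p[0],mk[:,1]-p[1])-52,[492,77]);print(r.x,r.fun)
a=np.array(r.x); 
for m in mk: print(np.degrees(np.arctan2(*(m[:2]-a)[::-1]))+5.36)
p1=onz(t,[f(499,322),f(518,342)],120); print(p1)
print(np.degrees(np.arctan2(*(p1[0]-p1[1])[[1,0]]))+5.36)
```

```text
[[478.94340199 329.29016001 197.54226556]
 [491.8529274   76.85847214  78.3710211 ]]
[[491.58158609  76.8534927   84.        ]] [[496.87149472  77.27922985  84.        ]] [[478.92660871 329.20058448 198.        ]] [[479.41971982 329.19400638 198.        ]]
[[521.27971412 117.92892293  72.        ]
 [541.59403335  89.52194485  72.        ]
 [538.35855921  53.9256955   72.        ]
 [511.26925348  29.67122153  72.        ]]
[490.9405491   76.61384997] [-0.74182809  0.27230987  0.56633938 -0.84468174]
59.06880429412161
19.65647756911764
-20.209774301996475
-61.22477130422911
[[511.53702822  93.17826367 120.        ]
 [499.15120638  80.81786126 120.        ]]
50.30114555753229
```

Run:
```python
from h import *
A=np.array([491.2,76.8])
out=[]
for n in("scene","top"):
    c=cam(n); S=8
    x,y,w,h=(345,195,50,50) if n=="scene" else (257,250,50,50)
    big=cv2.resize(c["color"][y:y+h,x:x+w],None,fx=S,fy=S,interpolation=cv2.INTER_CUBIC)
    big=cv2.convertScaleAbs(big,alpha=1.5)
    for ang,col in ((60.2,(0,0,255)),(20,(0,255,0))):
        d=np.radians(ang-5.36); e=np.array([np.cos(d),np.sin(d)]);q=np.array([-e[1],e[0]])
        P=[[*(A+30*i*e+7.5*j*q),120] for i,j in((1,1),(1,-1),(-1,-1),(-1,1))]
        pp=((proj(c,P)-[x,y]+.5)*S).astype(int)
        cv2.polylines(big,[pp[:2].reshape(-1,1,2)],False,col,2);cv2.polylines(big,[pp],True,col,1)
    out.append(big)
cv2.imwrite("pics/knob.png",np.hstack(out))
```

```text
(no output)
```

View pics/knob.png

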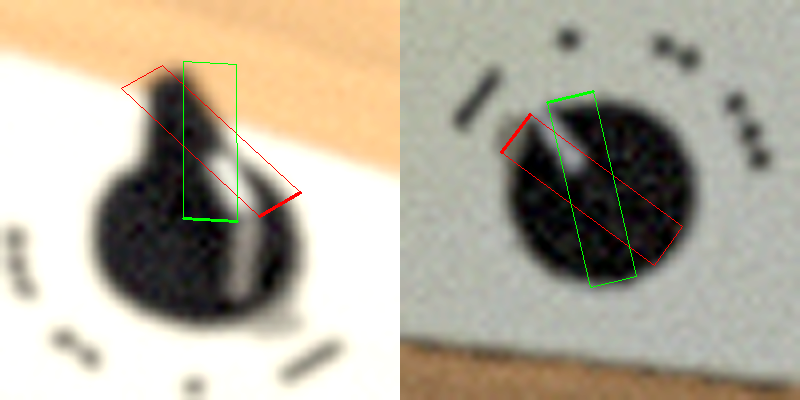

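Both views fit the press pose to about 2 mm. The selector pointer sits between the bar and the one-stud mark. I'll start moving: lift and yaw, and learn the kinematics on the way.

Request:
jog_arm([
  [0,0,-1,0,0,0.14],
  [0,0,-1,0,0,0.14],
  [0,0,-1,0,0,0.14],
  [0,0,-1,0,0,0.14],
  [0,0,0,0,0,0.14],
  [0,0,0,0,0,0.14],
  [0,0,0,0,0,0.14],
  [0,0,0,0,0,0.14],
  [0,0,0,0,0,0.14],
  [0,0,0,0,0,0.14],
], jaw=1)

```text
time_s: 1.65
eef_pos: [222.1, 475.7, 331.3]
eef_rot: [[0.268, 0.963, 0.0], [0.963, -0.268, -0.0], [-0.0, 0.0, -1.0]]
contact_force: [1.0, 0.4, -0.5]
opening: 85.2
```

Request:
jog_arm([
  [0,0,0,0,0,0.14],
  [0,0,0,0,0,0.14],
  [0,0,0,0,0,0.14],
  [0,0,0,0,0,0.14],
  [0,0,0,0,0,0.14],
  [0,0,0,0,0,0.14],
  [0,0,0,0,0,0.14],
  [0,0,0,0,0,0.14],
  [0,0,0,0,0,0.14],
  [0,0,0,0,0,0.05],
])

```text
time_s: 2.65
eef_pos: [222.1, 475.7, 331.3]
eef_rot: [[1.0, -0.01, 0.0], [-0.01, -1.0, -0.0], [0.0, 0.0, -1.0]]
contact_force: [0.6, -0.2, -0.3]
opening: 85.7
```

```bash
cat >> h.py <<'E'
import json
def log():
    s=st(); r=[list(map(float,s["joint_pos"])),list(map(float,s["eef_pos"])),np.array(s["eef_rot"]).tolist()]
    open("log.jsonl","a").write(json.dumps(r)+"\n"); return s
def show():
    s=log(); print("t",round(s["time_s"],2),"J",np.round(s["joint_pos"],1).tolist(),"p",np.round(s["eef_pos"],1).tolist(),"F",np.round(s["contact_force"],1).tolist(),"open",round(s["opening"],1))
    print(np.round(np.array(s["eef_rot"]),3).tolist())
def rel(p,R=None):
    s=st(); R0=np.array(s["eef_rot"]); d=R0.T@(np.array(p)-s["eef_pos"])/25
    print("shift units",np.round(d,2), end=" ")
    if R is not None:
        from scipy.spatial.transform import Rotation as Q
        print("rotvec",np.round(Q.from_matrix(R0.T@R).as_rotvec(),3))
    else: print()
E
python3 -c "
from h import *
show()"
```

```text
t 2.65 J [52.2, 15.1, 74.8, -0.0, 90.1, 142.7] p [222.1, 475.7, 331.3] F [0.6, -0.2, -0.3] open 85.7
[[1.0, -0.01, 0.0], [-0.01, -1.0, -0.0], [0.0, 0.0, -1.0]]
```

Request:
jog_arm([
  [0.4,1,0,0,0,0],
  [0.4,1,0,0,0,0],
  [0.4,1,0,0,0,0],
  [0.4,1,0,0,0,0],
  [0.4,1,0,0,0,0],
  [0.4,1,0,0,0,0],
  [0.4,1,0,0,0,0],
  [0.4,1,0,0,0,0],
  [0.4,1,0,0,0,0],
  [0.4,1,0,0,0,0],
])

```text
time_s: 3.65
eef_pos: [321.0, 224.2, 331.4]
eef_rot: [[1.0, -0.005, 0.0], [-0.005, -1.0, 0.0], [0.0, -0.0, -1.0]]
contact_force: [0.3, 1.1, -0.4]
opening: 85.3
```

```bash
python3 -c "
from h import *
show()"
```

```text
t 3.65 J [17.6, -2.9, 94.9, -0.0, 88.0, 107.9] p [321.0, 224.2, 331.4] F [0.3, 1.1, -0.4] open 85.3
[[1.0, -0.005, 0.0], [-0.005, -1.0, 0.0], [0.0, -0.0, -1.0]]
```

Request:
jog_arm([
  [0.4,1,0,0,0,0],
  [0.4,1,0,0,0,0],
  [0.4,1,0,0,0,0],
  [0.4,1,0,0,0,0],
  [0.4,1,0,0,0,0],
  [0.4,1,0,0,0,0],
  [0.4,1,0,0,0,0],
  [0.4,1,0,0,0,0],
  [0.4,1,0,0,0,0],
  [0.4,1,0,0,0,0],
])

```text
time_s: 4.65
eef_pos: [419.8, -26.4, 331.4]
eef_rot: [[1.0, -0.005, 0.0], [-0.005, -1.0, -0.0], [0.0, 0.0, -1.0]]
contact_force: [-0.8, 0.9, 0.6]
opening: 85.0
```

```bash
python3 -c "
from h import *
show()"
```

```text
t 4.65 J [-19.7, 1.1, 91.0, 0.0, 87.9, 70.6] p [419.8, -26.4, 331.4] F [-0.8, 0.9, 0.6] open 85.0
[[1.0, -0.005, 0.0], [-0.005, -1.0, -0.0], [0.0, 0.0, -1.0]]
```

Request:
jog_arm([
  [0,0,0,0.14,0,0],
  [0,0,0,0.14,0,0],
  [0,0,0,0.14,0,0],
  [0,0,0,0.14,0,0],
  [0,0,0,0.14,0,0],
])

```text
time_s: 5.15
eef_pos: [419.6, -25.8, 331.9]
eef_rot: [[1.0, -0.003, 0.005], [-0.006, -0.762, 0.648], [0.002, -0.648, -0.762]]
contact_force: [0.5, 0.9, -0.6]
opening: 85.6
```

Run:
```python
from h import *
show()
from scipy.spatial.transform import Rotation as Q
from scipy.optimize import least_squares
L=[json.loads(l) for l in open("log.jsonl")]
import itertools
def fk(q,p,sg):
    j=np.radians(q)
    rz=lambda a:Q.from_euler('z',a);ry=lambda a:Q.from_euler('y',a)
    h,a1,lat,l2,l3,off,d6=p
    R=rz(j[0]); P=R.apply([a1,lat,h])
    R=R*ry(j[1]); P=P+R.apply([0,0,l2])
    R=R*ry(j[2]); P=P+R.apply([off,0,l3])
    R=R*rz(sg[0]*j[3])*ry(j[4]); R=R*rz(sg[1]*j[5]); P=P+R.apply([0,0,d6])
    return P,R
for sg in itertools.product((1,-1),(1,-1)):
    def f(p): return np.concatenate([fk(q,p,sg)[0]-x for q,x,_ in L])
    r=least_squares(f,[300,0,116,400,350,0,250]); print(sg,np.round(r.x,1),np.abs(r.fun).max())
    for q,x,R in L[-2:]: print(np.round((fk(q,r.x,sg)[1].inv()*Q.from_matrix(R)).as_rotvec(),3))
```

```text
t 5.15 J [-39.2, 8.0, 92.4, 31.6, 105.2, 52.5] p [419.6, -25.8, 331.9] F [0.5, 0.9, -0.6] open 85.6
[[1.0, -0.003, 0.005], [-0.006, -0.762, 0.648], [0.002, -0.648, -0.762]]
(1, 1) [201.3   0.  116.3 438.9 397.5  39.  255.3] 1.1356746654200833e-09
[0.    0.    1.571]
[0.    0.    1.571]
(1, -1) [201.3   0.  116.3 438.9 397.5  39.  255.3] 8.789129424258135e-10
[ 0.    -0.    -2.246]
[ 0.    -0.    -2.879]
(-1, 1) [1166.   664.5  116.7  264.8 -223.2 1353.1 -252. ] 11.030762762018526
[0.    0.    1.571]
[0.147 1.116 1.126]
(-1, -1) [1166.   664.5  116.7  264.8 -223.2 1353.1 -252. ] 11.030764576146566
[ 0.    -0.    -2.246]
[-1.105  1.105  2.668]
```

```bash
cat > kin.py <<'E'
import numpy as np
from scipy.spatial.transform import Rotation as Q
from scipy.optimize import least_squares
h,lat,l2,l3,off,d6=201.3,116.3,438.9,397.5,39.,255.3
LO=np.array([-168.41,-55.51,10.69,-70.63,1,-165.06]);HI=np.array([168.41,124.54,146.95,250.63,178,165.06])
rz=lambda a:Q.from_euler('z',a);ry=lambda a:Q.from_euler('y',a)
def fk(q,pts=False):
    j=np.radians(q);R=rz(j[0]);P=R.apply([0,lat,h]);R=R*ry(j[1]);P=P+R.apply([0,0,l2]);E=P
    R=R*ry(j[2]);P=P+R.apply([off,0,l3]);W=P
    R=R*rz(j[3])*ry(j[4])*rz(j[5]);P=P+R.apply([0,0,d6]);R=R*rz(np.pi/2)
    return (P,R.as_matrix(),E,W) if pts else (P,R.as_matrix())
def ik(p,R,q0,n=1):
    best=None; rng=np.random.default_rng(0)
    for i in range(n):
        s=np.clip(q0 if i==0 else rng.uniform(LO,HI),LO+.1,HI-.1)
        def f(q):
            P,M=fk(q); return np.r_[(P-p)/10,Q.from_matrix(M.T@R).as_rotvec()*20]
        r=least_squares(f,s,bounds=(LO,HI))
        if best is None or r.cost<best[0]: best=(r.cost,r.x)
        if best[0]<1e-6: break
    return best
EX=np.array([.9956,-.0934,0]);EY=np.array([.0934,.9956,0]);EZ=np.array([0,0,1.])
M=np.array([645.5,60.9])
def pocket(k): return M+EY[:2]*66*(k-1.5)   # k=0 at -y end .. 3 at +y end
E
python3 - <<'E'
from kin import *
from h import st
q0=np.array(st()["joint_pos"])
for s in (1,-1):
  R=np.c_[s*EZ,s*EX,EY]
  for k in (3,2,1,0):
    for z in (220,140):
      p=np.r_[pocket(k),z]+19*EY
      c,q=ik(p,R,q0,20); P,_,E,W=fk(q,True); print(s,k,z,round(c,5),np.round(q,1),"elbow",E.round(),"W",W.round())
# jar, bottle
from h import *
t=cam("top");s=cam("scene"); print(onz(t,[[320,163]],90),onz(t,[[265,158]],170))
print(onz(s,[[290,308]],90),onz(s,[[356,309]],170))
E
```

```text
1 3 220 0.0 [-17.3  49.   77.7  82.8  99.6 -37.4] elbow [351.  12. 489.] W [633. -76. 220.]
1 3 140 0.0 [-17.3  56.6  77.2  81.6  98.6 -44.4] elbow [384.   2. 443.] W [633. -76. 140.]
1 2 220 0.0 [-23.2  49.5  76.7  79.3 104.3 -37.5] elbow [353. -24. 486.] W [ 627. -142.  220.]
1 2 140 0.0 [-23.2  57.   76.1  77.6 102.9 -44.5] elbow [384. -38. 440.] W [ 627. -142.  140.]
1 1 220 0.0 [-28.7  50.7  74.1  76.1 109.  -37.2] elbow [354. -61. 479.] W [ 620. -207.  220.]
1 1 140 0.0 [-28.7  58.1  73.6  74.  107.2 -44.1] elbow [383. -77. 433.] W [ 620. -207.  140.]
1 0 220 0.0 [-33.9  52.6  70.1  73.6 113.7 -36.2] elbow [354. -98. 468.] W [ 614. -273.  220.]
1 0 140 0.0 [-33.9  59.8  69.6  71.  111.7 -43. ] elbow [ 380. -115.  422.] W [ 614. -273.  140.]
-1 3 220 0.0 [-17.3  49.   77.7  82.8  99.6 142.6] elbow [351.  12. 489.] W [633. -76. 220.]
-1 3 140 0.0 [-17.3  56.6  77.2  81.6  98.6 135.6] elbow [384.   2. 443.] W [633. -76. 140.]
-1 2 220 0.0 [-23.2  49.5  76.7  79.3 104.3 142.5] elbow [353. -24. 486.] W [ 627. -142.  220.]
-1 2 140 0.0 [-23.2  57.   76.1  77.6 102.9 135.5] elbow [384. -38. 440.] W [ 627. -142.  140.]
-1 1 220 0.0 [-28.7  50.7  74.1  76.1 109.  142.8] elbow [354. -61. 479.] W [ 620. -207.  220.]
-1 1 140 0.0 [-28.7  58.1  73.6  74.  107.2 135.9] elbow [383. -77. 433.] W [ 620. -207.  140.]
-1 0 220 0.0 [-33.9  52.6  70.1  73.6 113.7 143.8] elbow [354. -98. 468.] W [ 614. -273.  220.]
-1 0 140 0.0 [-33.9  59.8  69.6  71.  111.7 137. ] elbow [ 380. -115.  422.] W [ 614. -273.  140.]
[[785.07677418 -17.52133843  90.        ]] [[775.27152814 119.90675691 170.        ]]
[[771.10644928 -16.80271231  90.        ]] [[782.27070936 119.8942198  170.        ]]
```

The FK fits exactly. Plan:
- Pick each carton with the tool down, gripping near its far end.
- Yaw 90° and tilt so the tool points along press +y.
- Insert from above into pocket 1 first, then pocket 0 (the -y end).

Request:
jog_arm([
  [0,0,0,-0.14,0,0],
  [0,0,0,-0.14,0,0],
  [0,0,0,-0.14,0,0],
  [0,0,0,-0.14,0,0],
  [0,0,0,-0.14,0,0],
  [0.9,1,0,0,0,0],
  [0.9,1,0,0,0,0],
  [0.9,1,0,0,0,0],
  [0.9,1,0,0,0,0],
  [0.9,1,0,0,0,0],
])

```text
time_s: 6.25
eef_pos: [532.5, -151.4, 332.5]
eef_rot: [[1.0, -0.004, 0.002], [-0.004, -1.0, -0.004], [0.003, 0.004, -1.0]]
contact_force: [-0.1, -0.3, -0.4]
opening: 85.1
```

Request:
jog_arm([
  [0.9,1,0.5,0,0,0],
  [0.4,0.5,1,0,0,-0.06],
  [0,0,1,0,0,0],
  [0,0,1,0,0,0],
  [0,0,1,0,0,0],
  [0,0,0,0,0,0],
])

```text
time_s: 6.85
eef_pos: [563.1, -187.5, 216.8]
eef_rot: [[0.998, 0.056, -0.003], [0.056, -0.998, -0.0], [-0.003, -0.0, -1.0]]
contact_force: [0.8, 0.4, -0.3]
opening: 85.6
```

```bash
cat > look.py <<'E'
from h import *
import sys
c=cam("top");s=cam("scene")
cv2.imwrite(f"pics/{sys.argv[1]}.png",np.hstack([cv2.resize(s["color"],(400,300)),cv2.resize(c["color"],(400,300))]))
def cartons():
    for n,c_ in (("top",c),("scene",s)):
        hsv=cv2.cvtColor(c_["color"],cv2.COLOR_BGR2HSV); m=cv2.inRange(hsv,(20,170,70),(32,255,255))
        k=cv2.morphologyEx(m,cv2.MORPH_CLOSE,np.ones((15,15),np.uint8))
        for q in cv2.findContours(k,0,2)[0]:
            if 100<cv2.contourArea(q)<3000:
                r=cv2.minAreaRect(q); print(n,np.round(r[0],1),np.round(r[1],1),round(r[2],1),"z36",np.round(onz(c_,[r[0]],36)[0],1))
cartons(); show()
E
python3 look.py a1
```

```text
scene [257.4 222.3] [17.9 57.1] 22.6 z36 [ 534.2 -186.3   36. ]
scene [218.4 213.7] [18.6 57.5] 29.1 z36 [ 538.5 -287.    36. ]
t 6.95 J [-29.7, 27.2, 74.1, -0.1, 78.6, 57.1] p [564.3, -188.3, 220.4] F [0.9, -0.2, 1.0] open 85.3
[[0.998, 0.056, 0.002], [0.056, -0.998, -0.002], [0.002, 0.002, -1.0]]
```

View pics/a1.png

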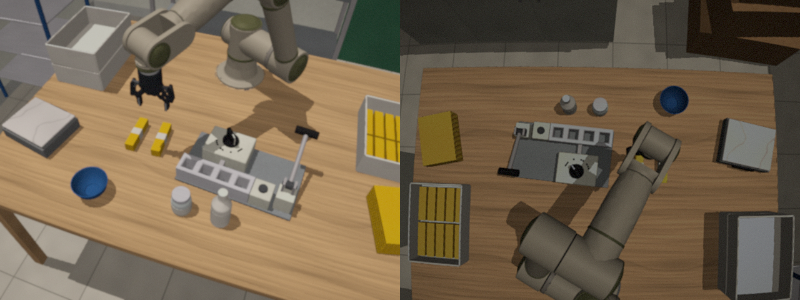

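Both cartons are unmoved in the scene view, with the gripper over carton A. Descending.

Request:
jog_arm([
  [0.1,0,1,0,0,0],
  [0,0,1,0,0,0],
  [0,0,1,0,0,0],
  [0,0,1,0,0,0],
  [0,0,1,0,0,0],
  [0,0,1,0,0,0],
  [0,0,1,0,0,0],
  [0,0,1,0,0,0],
  [0,0,0.6,0,0,0],
  [0,0,0,0,0,0],
])

```text
time_s: 7.95
eef_pos: [566.2, -188.3, 3.4]
eef_rot: [[0.998, 0.055, -0.001], [0.055, -0.998, 0.0], [-0.001, -0.0, -1.0]]
contact_force: [0.2, -0.0, -0.3]
opening: 85.1
```

Request:
jog_arm([
  [0,0,0.1,0,0,0],
  [0,0,0,0,0,0],
  [0,0,0,0,0,0],
  [0,0,0,0,0,0],
  [0,0,0,0,0,0],
  [0,0,0,0,0,0],
  [0,0,0,0,0,0],
  [0,0,0,0,0,0],
], jaw=0)

```text
time_s: 8.75
eef_pos: [566.8, -188.8, 2.5]
eef_rot: [[0.998, 0.055, 0.002], [0.055, -0.998, -0.001], [0.002, 0.001, -1.0]]
contact_force: [-0.9, 0.7, 5.0]
opening: 35.3
```

Request:
jog_arm([
  [0,0,-0.3,0,0,0],
  [0,0,-0.7,0,0,0],
  [0,0,-1,0,0,0],
  [0,0,-1,0,0,0],
  [0,0,-1,0,0,0],
  [0,0,-1,0,0,0],
  [0,0,-1,0,0,0],
  [0,0,-1,0,0,0],
  [0,0,-1,0,0,0],
  [0,0,-1,0,0,0],
])

```text
time_s: 9.75
eef_pos: [565.8, -188.3, 227.7]
eef_rot: [[0.999, 0.055, -0.0], [0.055, -0.999, 0.0], [-0.0, -0.0, -1.0]]
contact_force: [0.2, -0.6, -1.9]
opening: 35.0
```

```bash
python3 look.py a2
python3 - <<'E'
from kin import *
from h import *
R=np.c_[EZ,EX,EY]; s=st(); print(s["opening"],s["contact_force"])
# yaw path check
a=Q.from_matrix(np.array(s["eef_rot"])); 
mid=np.c_[EY,EX,-EZ]
print("yaw",(a.inv()*Q.from_matrix(mid)).as_rotvec())
q=np.array(s["joint_pos"])
for i in np.linspace(0,1,8):
    r=Q.from_matrix(np.array(s["eef_rot"]))*Q.from_rotvec(i*(a.inv()*Q.from_matrix(mid)).as_rotvec())
    c,q=ik(np.array(s["eef_pos"]),r.as_matrix(),q); print(round(c,4),q.round(1))
p1=np.array([560,-110,250.])
for i in np.linspace(0,1,8):
    r=Q.from_matrix(mid)*Q.from_rotvec([0,i*np.pi/2,0])
    c,q=ik(np.array(s["eef_pos"])*(1-i)+i*p1,r.as_matrix(),q); print(round(c,4),q.round(1))
E
```

```text
scene [228.4 195.7] [21.9 98.4] 26.6 z36 [ 475.  -288.4   36. ]
t 9.85 J [-29.6, 27.1, 72.8, 0.0, 79.7, 57.2] p [567.0, -188.9, 230.0] F [-0.3, 0.4, -1.4] open 35.2
[[0.998, 0.055, 0.006], [0.055, -0.998, -0.003], [0.005, 0.003, -1.0]]
35.2093755134124 [-0.3391648   0.42904246 -1.39077982]
yaw [ 0.00660761 -0.00196505 -1.42235324]
0.0 [-29.6  27.1  72.8   0.   79.7  57.2]
0.0 [-29.7  27.1  72.8   0.   79.8  45.6]
0.0 [-29.7  27.1  72.8   0.1  79.9  33.9]
0.0 [-29.7  27.2  72.7   0.1  79.9  22.2]
0.0 [-29.7  27.2  72.7   0.1  80.   10.6]
0.0 [-29.7  27.2  72.6   0.1  80.1  -1. ]
0.0 [-29.7  27.3  72.6   0.   80.1 -12.7]
0.0 [-29.6  27.3  72.5  -0.   80.2 -24.3]
0.0 [-29.6  27.3  72.5  -0.   80.2 -24.3]
0.0 [-33.7  28.7  70.8  11.3  86.7 -29.6]
0.0 [-37.3  30.9  69.8  21.6  93.3 -33.4]
0.0 [-40.3  33.7  69.5  31.2  99.8 -35.9]
0.0 [-42.6  36.8  69.9  40.3 105.9 -37.6]
0.0 [-44.1  40.3  71.1  49.1 111.5 -38.6]
0.0 [-44.7  43.9  72.8  57.7 116.9 -39.3]
0.0 [-44.5  47.6  75.1  66.3 122.1 -39.6]
```

View pics/a2.png

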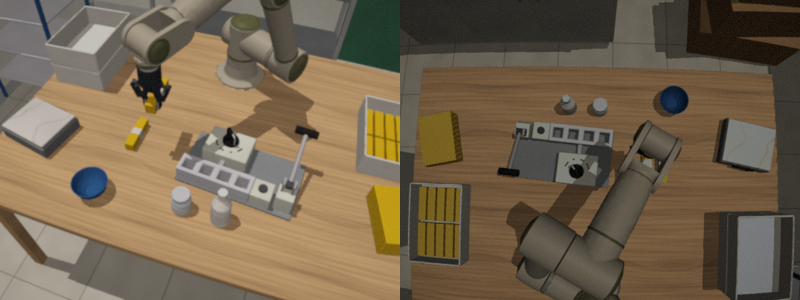

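The carton is held, shown at (150,100) in the left picture. Now the yaw, then the tilt.

Request:
jog_arm([
  [0,0,-0.2,0,0,-0.14],
  [0,0,-0.2,0,0,-0.14],
  [0,0,-0.2,0,0,-0.14],
  [0,0,-0.2,0,0,-0.14],
  [0,0,-0.2,0,0,-0.14],
  [0,0,0,0,0,-0.14],
  [0,0,0,0,0,-0.14],
  [0,0,0,0,0,-0.14],
  [0,0,0,0,0,-0.14],
  [0,0,0,0,0,-0.16],
])

```text
out of range: a turn must lie within [-0.15, 0.15]
```

Request:
jog_arm([
  [0,0,0,0,0.13,0],
  [0,0,0,0,0.13,0],
  [0,0,0,0,0.13,0],
  [0,0,0,0,0.13,0],
  [0,0,0,0,0.13,0],
  [0,0,0,0,0.13,0],
  [0,0,0,0,0.13,0],
  [0,0,0,0,0.13,0],
  [0,0,0,0,0.13,0],
  [0,0,0,0,0.13,0],
])

```text
time_s: 10.85
eef_pos: [566.8, -183.9, 224.4]
eef_rot: [[0.373, 0.07, 0.925], [0.015, -0.997, 0.069], [0.928, -0.012, -0.373]]
contact_force: [0.7, 1.3, -1.4]
opening: 35.2
```

Request:
jog_arm([
  [0,0,0,0,0.13,0],
  [0,0,0,0,0.14,0],
  [0,0,0,0,0,0],
])

```text
time_s: 11.15
eef_pos: [566.3, -183.4, 220.7]
eef_rot: [[0.122, 0.071, 0.99], [-0.012, -0.997, 0.073], [0.992, -0.02, -0.121]]
contact_force: [0.1, -0.3, -1.4]
opening: 35.4
```

```bash
python3 look.py a3
python3 - <<'E'
from kin import *
from h import *
R=np.c_[EZ,EX,EY]
rel(np.r_[pocket(1),240]+19*EY,R); print(pocket(1),pocket(0))
E
```

```text
top [390.5 247. ] [16. 15.] 90.0 z36 [ 570.2 -212.7   36. ]
top [420. 265.] [54. 12.] 90.0 z36 [ 522.7 -293.4   36. ]
scene [238.9 203.2] [43.2 96.3] 30.2 z36 [ 490.4 -253.1   36. ]
t 11.25 J [-50.9, 22.5, 123.9, 116.4, 65.5, -59.1] p [567.4, -183.6, 223.6] F [0.3, -0.3, -0.2] open 35.6
[[0.122, 0.073, 0.99], [-0.006, -0.997, 0.074], [0.993, -0.015, -0.121]]
shift units [ 0.96 -8.98  3.65] rotvec [ 1.402  0.09  -0.098]
[642.4178  28.0452] [636.2534 -37.6644]
```

View pics/a3.png

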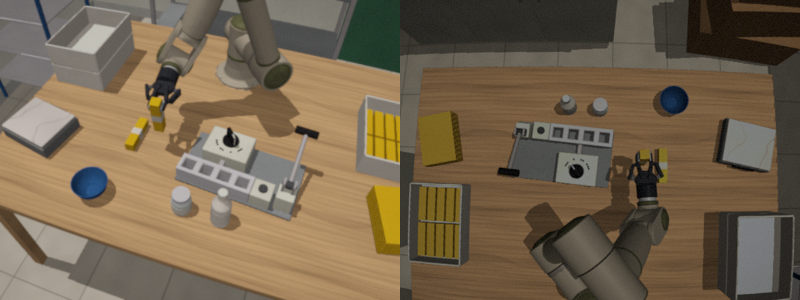

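The oversized yaw row was refused, so the tilt ran without it: the tool now points along +X with the carton nearly upright. I can yaw about the vertical from here, so I'll check the path.

Run:
```python
from kin import *
from h import *
s=st();q=np.array(s["joint_pos"]);R0=np.array(s["eef_rot"]);p=np.array(s["eef_pos"]); R=np.c_[EZ,EX,EY]
v=Q.from_matrix(R0.T@R).as_rotvec()
for tgt in (p,np.array([560,-100,245.]),np.array([600,-60,245.])):
  qq=q
  for i in np.linspace(0,1,11):
    c,q1=ik(p*(1-i)+i*tgt,R0@Q.from_rotvec(i*v).as_matrix(),qq); 
    print(round(c,4),q1.round(1),np.abs(q1-qq).max().round(1)); qq=q1
```

```text
0.0 [-50.9  22.5 123.9 116.4  65.5 -59.1] 0.0
0.0 [-53.7  24.9 120.1 106.5  71.2 -55.1] 10.0
0.0 [-55.4  27.7 115.5  98.1  77.  -51.9] 8.4
0.0 [-56.2  30.8 110.2  91.1  82.9 -49.1] 7.0
0.0 [-56.4  34.  104.5  85.2  88.8 -46.8] 5.9
0.0 [-55.9  37.4  98.3  80.2  94.9 -44.7] 6.1
0.0 [-55.   40.8  91.9  76.  101.  -42.9] 6.5
0.0 [-53.7  44.4  85.2  72.5 107.3 -41.3] 6.7
0.0 [-52.2  48.   78.3  69.6 113.6 -39.9] 6.9
0.0 [-50.4  51.6  71.2  67.3 120.1 -38.6] 7.0
0.0 [-48.4  55.2  64.1  65.4 126.6 -37.5] 7.2
0.0 [-50.9  22.5 123.9 116.4  65.5 -59.1] 0.0
0.0 [-53.   24.1 120.9 107.1  70.9 -55.3] 9.4
0.0 [-54.2  26.2 117.3  99.1  76.4 -52.2] 7.9
0.0 [-54.6  28.5 113.1  92.4  81.9 -49.7] 6.7
0.0 [-54.3  31.  108.5  86.7  87.4 -47.6] 5.7
0.0 [-53.5  33.6 103.5  81.9  93.  -45.8] 5.6
0.0 [-52.2  36.3  98.3  77.7  98.6 -44.3] 5.6
0.0 [-50.5  39.1  93.   74.2 104.2 -43.1] 5.6
0.0 [-48.5  41.9  87.5  71.1 109.8 -42. ] 5.6
0.0 [-46.3  44.7  81.9  68.4 115.5 -41.2] 5.7
0.0 [-43.9  47.4  76.3  66.1 121.2 -40.5] 5.7
0.0 [-50.9  22.5 123.9 116.4  65.5 -59.1] 0.0
0.0 [-52.1  24.2 120.8 107.8  70.4 -55.4] 8.6
0.0 [-52.6  26.3 117.  100.4  75.4 -52.3] 7.4
0.0 [-52.3  28.6 112.8  94.2  80.5 -49.7] 6.3
0.0 [-51.5  31.2 108.   88.8  85.6 -47.3] 5.3
0.0 [-50.2  33.9 102.9  84.3  90.8 -45.3] 5.2
0.0 [-48.5  36.7  97.5  80.4  96.  -43.4] 5.4
0.0 [-46.4  39.6  91.9  77.2 101.4 -41.7] 5.7
0.0 [-44.1  42.6  85.9  74.5 106.8 -40.1] 5.9
0.0 [-41.5  45.7  79.8  72.3 112.2 -38.6] 6.2
0.0 [-38.8  48.9  73.4  70.6 117.8 -37.1] 6.4
```

Smooth path. Rotating in place with a small lift (tool +x is up).

Request:
jog_arm([
  [0.1,0,0,0.14,0.009,-0.01],
  [0.1,0,0,0.14,0.009,-0.01],
  [0.1,0,0,0.14,0.009,-0.01],
  [0.1,0,0,0.14,0.009,-0.01],
  [0.1,0,0,0.14,0.009,-0.01],
  [0.1,0,0,0.14,0.009,-0.01],
  [0.1,0,0,0.14,0.009,-0.01],
  [0.1,0,0,0.14,0.009,-0.01],
  [0.1,0,0,0.14,0.009,-0.01],
  [0.1,0,0,0.14,0.009,-0.01],
])

```text
time_s: 12.25
eef_pos: [569.5, -183.6, 250.5]
eef_rot: [[-0.004, 0.996, 0.091], [0.011, -0.091, 0.996], [1.0, 0.005, -0.011]]
contact_force: [1.2, -0.6, -1.8]
opening: 35.0
```

Request:
jog_arm([
  [0,0,0,0,0,0],
  [0,0,0,0,0,0],
])

```text
time_s: 12.45
eef_pos: [569.6, -182.9, 249.9]
eef_rot: [[-0.005, 0.995, 0.097], [0.008, -0.097, 0.995], [1.0, 0.006, -0.008]]
contact_force: [-0.4, 0.9, -0.7]
opening: 35.2
```

```bash
python3 look.py a4
python3 - <<'E'
from kin import *
from h import *
R=np.c_[EZ,EX,EY]
rel(np.r_[pocket(1),240]+19*EY,R); 
c=cam("top");s=cam("scene")
cv2.imwrite("pics/a4z.png",np.hstack([cv2.resize(s["color"][90:290,150:350],(400,400)),cv2.resize(c["color"][150:350,300:500],(400,400))]))
E
```

```text
top [410.8 261.1] [65.5 31. ] 76.0 z36 [ 533.  -268.1   36. ]
scene [232.7 197.8] [40.9 96.5] 21.3 z36 [ 478.2 -275.2   36. ]
t 12.55 J [-48.4, 53.1, 63.7, 67.1, 127.2, -35.0] p [568.9, -183.3, 250.2] F [-0.4, -0.5, -1.2] open 35.0
[[-0.005, 0.995, 0.098], [0.006, -0.098, 0.995], [1.0, 0.006, -0.005]]
shift units [-0.37  2.09  9.46] rotvec [0.004 0.005 0.006]
```

View pics/a4z.png

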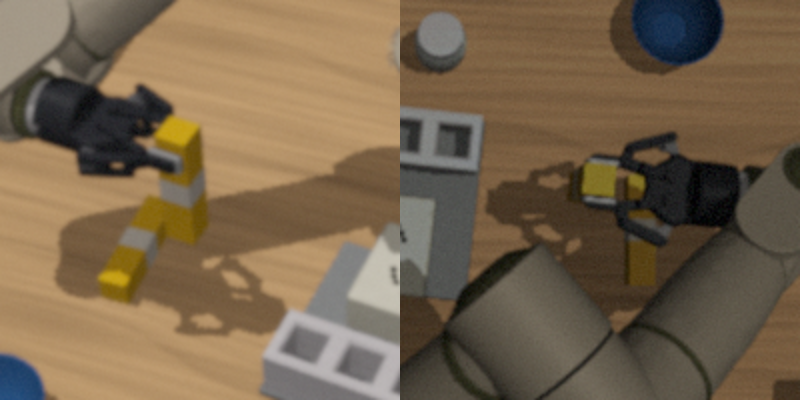

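The carton is upright and held near its top: top face at about (399,239) in the full top view. I'll measure its offset from the TCP by triangulating.

```bash
cat > off.py <<'E'
from kin import *
from h import *
t=cam("top");s=cam("scene")
def top(c,n):
    hsv=cv2.cvtColor(c["color"],cv2.COLOR_BGR2HSV)
    thr=(120 if n=="top" else 150)
    m=cv2.inRange(hsv,(20,150,thr),(34,255,255))
    p=st(); P=np.array(p["eef_pos"])-14*np.array(p["eef_rot"])[:,2]+[0,0,28]
    u=proj(c,[P])[0]; w=np.zeros_like(m); cv2.circle(w,tuple(np.int32(u)),14,255,-1); m&=w
    q=max(cv2.findContours(m,0,2)[0],key=cv2.contourArea); r=cv2.minAreaRect(q); print(n,u.round(1),np.round(r[0],1),np.round(r[1],1),round(r[2],1)); return r,P
r,P=top(t,"top"); z=P[2]; X=onz(t,[r[0]],z)[0]; B=onz(t,cv2.boxPoints(r),z)
p=st(); print("topface centre",X.round(1),"rel tcp in tool",(np.array(p["eef_rot"]).T@(X-p["eef_pos"])).round(1)); print(B[:,:2].round(0).tolist())
E
python3 off.py
```

```text
top [399. 239.] [399.6 239.5] [14.5 14.1] 7.1
topface centre [ 566.3 -199.   278.1] rel tcp in tool [ 28.   -0.8 -15.7]
[[552.0, -181.0], [584.0, -185.0], [580.0, -217.0], [549.0, -213.0]]
```

Run:
```python
from kin import *
from h import *
R=np.c_[EZ,EX,EY]
rel(np.r_[pocket(1),235]+15.6*EY,R)
```

```text
shift units [-0.59  2.11  9.34] rotvec [0.003 0.003 0.007]
```

Request:
jog_arm([
  [0,0.2,0.93,0,0,0],
  [0,0.2,0.93,0,0,0],
  [0,0.2,0.93,0,0,0],
  [0,0.2,0.93,0,0,0],
  [0,0.2,0.93,0,0,0],
  [0,0.2,0.93,0,0,0],
  [0,0.2,0.93,0,0,0],
  [0,0.3,0.93,0,0,0],
  [-0.3,0.2,0.93,0,0,0],
  [-0.3,0.2,0.97,0.003,0.003,0.007],
])

```text
time_s: 13.75
eef_pos: [643.8, 44.6, 234.6]
eef_rot: [[-0.0, 0.996, 0.093], [0.0, -0.093, 0.996], [1.0, 0.0, -0.0]]
contact_force: [-0.1, -1.0, -1.3]
opening: 35.2
```

Request:
jog_arm([
  [0,0,0,0,0,0],
  [0,0,0,0,0,0],
])

```text
time_s: 13.95
eef_pos: [643.5, 43.9, 234.6]
eef_rot: [[-0.0, 0.996, 0.092], [-0.0, -0.092, 0.996], [1.0, -0.0, 0.0]]
contact_force: [0.8, -0.1, -2.1]
opening: 34.9
```

```bash
python3 off.py
python3 - <<'E'
from kin import *
from h import *
R=np.c_[EZ,EX,EY]
rel(np.r_[pocket(1),235]+15.6*EY,R); show(); print(pocket(1))
c=cam("top");s=cam("scene")
cv2.imwrite("pics/a5.png",np.hstack([cv2.resize(s["color"][120:320,210:410],(400,400)),cv2.resize(c["color"][130:330,220:420],(400,400))]))
E
```

```text
top [298.7 205. ] [298.7 205.5] [14.3 14.1] 5.7
topface centre [641.2  29.1 262.9] rel tcp in tool [ 28.   -1.1 -14.1]
[[626.0, 47.0], [659.0, 44.0], [656.0, 12.0], [624.0, 14.0]]
shift units [0.01 0.01 0.03] rotvec [0.    0.    0.001]
t 14.05 J [-29.1, 49.5, 73.9, 76.4, 109.6, -35.8] p [643.6, 43.0, 234.9] F [0.1, 0.1, -0.6] open 35.0
[[-0.001, 0.996, 0.094], [0.0, -0.094, 0.996], [1.0, 0.001, -0.0]]
[642.4178  28.0452]
```

View pics/a5.png

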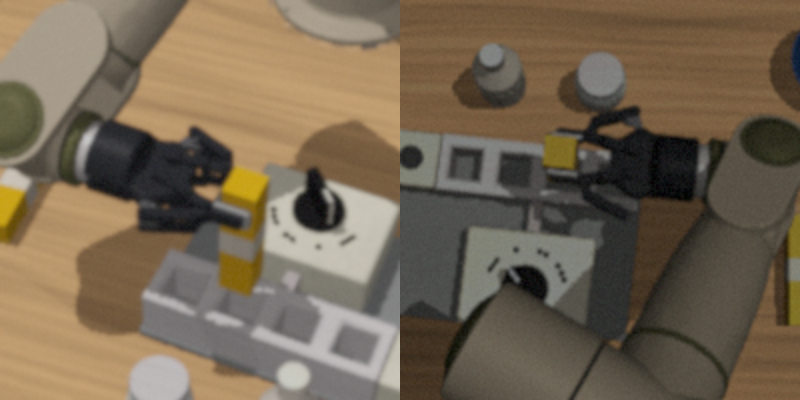

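Carton A is over pocket 1, with its top-face centre within about 1.5 mm of the pocket axis. Lowering carefully.

Request:
jog_arm([
  [-0.6,0,0,0,0,0],
  [-0.6,0,0,0,0,0],
  [-0.3,0,0,0,0,0],
  [-0.2,0,0,0,0,0],
  [-0.2,0,0,0,0,0],
  [-0.2,0,0,0,0,0],
])

```text
time_s: 14.75
eef_pos: [643.7, 43.9, 181.7]
eef_rot: [[-0.001, 0.996, 0.092], [-0.0, -0.092, 0.996], [1.0, 0.001, 0.0]]
contact_force: [-0.5, -1.0, -1.0]
opening: 35.3
```

It entered with no force. Continuing down.

Request:
jog_arm([
  [-0.4,0,0,0,0,0],
  [-0.4,0,0,0,0,0],
  [-0.4,0,0,0,0,0],
  [-0.3,0,0,0,0,0],
  [-0.2,0,0,0,0,0],
  [0,0,0,0,0,0],
])

```text
time_s: 15.35
eef_pos: [643.5, 44.0, 138.7]
eef_rot: [[0.001, 0.996, 0.092], [-0.001, -0.092, 0.996], [1.0, -0.001, 0.001]]
contact_force: [0.1, -0.2, -1.8]
opening: 35.2
```

Request:
jog_arm([
  [-0.1,0,0,0,0,0],
  [-0.1,0,0,0,0,0],
  [0,0,0,0,0,0],
])

```text
time_s: 15.65
eef_pos: [643.8, 43.9, 134.8]
eef_rot: [[-0.001, 0.996, 0.093], [-0.001, -0.093, 0.996], [1.0, 0.001, 0.001]]
contact_force: [-0.2, -0.2, 0.7]
opening: 35.1
```

Request:
jog_arm([
  [0,0,0,0,0,0],
  [0,0,0,0,0,0],
  [0,0,0,0,0,0],
  [0,0,0,0,0,0],
  [0,0,0,0,0,0],
], jaw=0.7)

```text
time_s: 16.15
eef_pos: [643.6, 44.0, 134.5]
eef_rot: [[-0.0, 0.996, 0.092], [-0.0, -0.092, 0.996], [1.0, 0.0, 0.0]]
contact_force: [-0.5, 0.0, 0.4]
opening: 59.8
```

Request:
jog_arm([
  [0,0,-0.5,0,0,0],
  [0,0,-0.8,0,0,0],
  [0,0,-1,0,0,0],
  [0,0,-1,0,0,0],
  [0,0,-1,0,0,0],
  [0,0,-1,0,0,0],
  [0,0,0,0,0,0],
])

```text
time_s: 16.85
eef_pos: [631.0, -92.7, 134.4]
eef_rot: [[-0.001, 0.995, 0.097], [0.001, -0.097, 0.995], [1.0, 0.001, -0.0]]
contact_force: [0.9, -0.2, 0.0]
opening: 60.1
```

```bash
python3 - <<'E'
from kin import *
from h import *
show()
c=cam("top");s=cam("scene")
hsv=cv2.cvtColor(c["color"],cv2.COLOR_BGR2HSV); m=cv2.inRange(hsv,(20,150,110),(34,255,255)); w=np.zeros_like(m); w[170:240,230:350]=255; m&=w
r=cv2.minAreaRect(max(cv2.findContours(m,0,2)[0],key=cv2.contourArea)); print(r,onz(c,[r[0]],162),pocket(1))
P=[[*pocket(1),162]]; print(proj(c,P),proj(s,P))
cv2.imwrite("pics/a6.png",np.hstack([cv2.resize(s["color"][120:320,210:410],(400,400)),cv2.resize(c["color"][130:330,220:420],(400,400))]))
E
python3 look.py a6b
```

```text
t 16.85 J [-39.4, 63.0, 63.2, 68.4, 116.6, -41.5] p [631.0, -92.7, 134.4] F [0.9, -0.2, 0.0] open 60.1
[[-0.001, 0.995, 0.097], [0.001, -0.097, 0.995], [1.0, 0.001, -0.0]]
((300.5231018066406, 211.31541442871094), (13.271717071533203, 12.651541709899902), 7.125016689300537) [[643.45933515  28.2733212  162.        ]] [642.4178  28.0452]
[[300.60548781 211.73360669]] [[330.90257026 244.34904433]]
top [301.  212.3] [14.2 13.5] 6.3 z36 [660.2  31.6  36. ]
scene [330.1 253.6] [20.4 28.9] 14.0 z36 [570.4   7.8  36. ]
scene [207.3 233.8] [19.  12.1] 23.2 z36 [ 605.8 -285.5   36. ]
scene [228.9 194.3] [16.8 11.5] 15.9 z36 [ 470.  -289.1   36. ]
t 17.05 J [-39.0, 62.9, 63.5, 68.5, 116.5, -41.5] p [631.3, -87.9, 134.3] F [1.0, -0.6, 0.0] open 59.9
[[0.0, 0.996, 0.092], [-0.001, -0.092, 0.996], [1.0, -0.0, 0.001]]
```

View pics/a6.png

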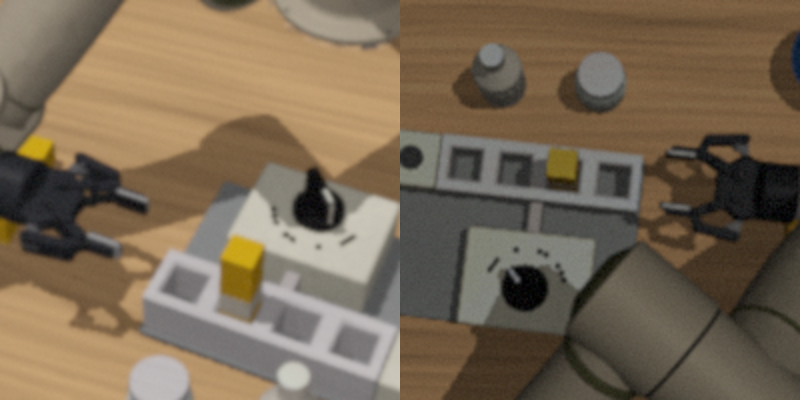

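View pics/a6b.png

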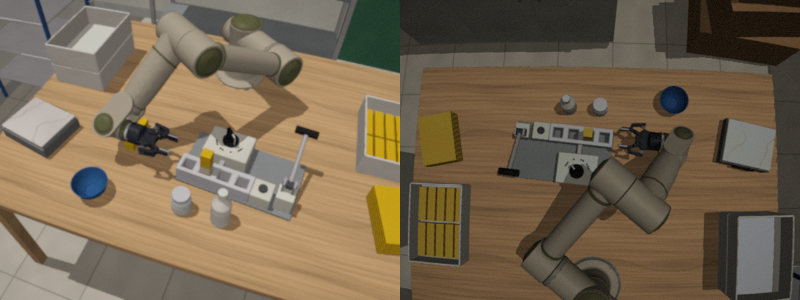

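Carton A is seated: the white band sits at the block top, and the top face is at (300.5,211.3) against a predicted (300.6,211.7). Now for carton B.

Request:
jog_arm([
  [1,0,0,0,0,0],
  [1,0,0,0,0,0],
  [1,0,0,0,0,0],
  [1,0,0,0,0,0],
  [0.5,0,0,0,0,0],
  [0,0,0,0,-0.14,0],
  [0,0,0,0,-0.14,0],
  [0,0,0,0,-0.14,0],
  [0,0,0,0,-0.14,0],
  [0,0,0,0,-0.14,0],
], jaw=1)

```text
time_s: 18.05
eef_pos: [631.3, -88.2, 246.7]
eef_rot: [[0.06, 0.996, 0.071], [0.646, -0.092, 0.758], [0.761, 0.0, -0.648]]
contact_force: [0.3, 0.1, -0.4]
opening: 85.4
```

Request:
jog_arm([
  [0,0,0,0,-0.14,0],
  [0,0,0,0,-0.14,0],
  [0,0,0,0,-0.14,0],
  [0,0,0,0,-0.14,0],
  [0,0,0,0,-0.14,0],
  [0,0,0,0,-0.14,0],
  [0,0,0,0,-0.03,0],
  [0,0,0,0,0,0.14],
  [0,0,0,0,0,0.14],
  [0,0,0,0,0,0.14],
])

```text
time_s: 19.05
eef_pos: [631.1, -88.1, 246.0]
eef_rot: [[0.495, 0.869, -0.001], [0.869, -0.495, 0.004], [0.003, -0.003, -1.0]]
contact_force: [0.3, -0.0, 0.4]
opening: 85.8
```

Request:
jog_arm([
  [0,0,0,0,0,0.14],
  [0,0,0,0,0,0.14],
  [0,0,0,0,0,0.14],
  [0,0,0,0,0,0.14],
  [0,0,0,0,0,0.14],
  [0,0,0,0,0,0.14],
  [0,0,0,0,0,0.14],
  [0,0,0,0,0,0.08],
  [0,0,0,0,0,0],
])

```text
time_s: 19.95
eef_pos: [631.1, -88.3, 246.1]
eef_rot: [[1.0, -0.003, -0.001], [-0.003, -1.0, 0.004], [-0.001, -0.004, -1.0]]
contact_force: [-0.7, -0.5, 0.5]
opening: 85.7
```

```bash
python3 look.py a7;  python3 - <<'E'
from h import *
rel([571,-293.4,150],np.c_[[1,0,0],[0,-1,0],[0,0,-1.]])
E
```

```text
top [420.  264.5] [53. 12.] 90.0 z36 [ 524.1 -293.4   36. ]
top [300.8 212.1] [12.6 12.4] 11.3 z36 [660.9  32.2  36. ]
scene [330.1 253.9] [19.4 29.3] 8.1 z36 [571.2   8.1  36. ]
scene [218.3 213.9] [18.8 57. ] 29.1 z36 [ 539.3 -287.    36. ]
t 20.05 J [-18.5, 32.2, 62.4, 0.1, 85.4, 71.4] p [631.2, -88.3, 246.3] F [-0.1, 0.0, -0.1] open 85.4
[[1.0, 0.0, -0.001], [0.0, -1.0, 0.003], [-0.001, -0.003, -1.0]]
shift units [-2.41  8.21  3.83] rotvec [-0.003  0.001  0.   ]
```

View pics/a7.png

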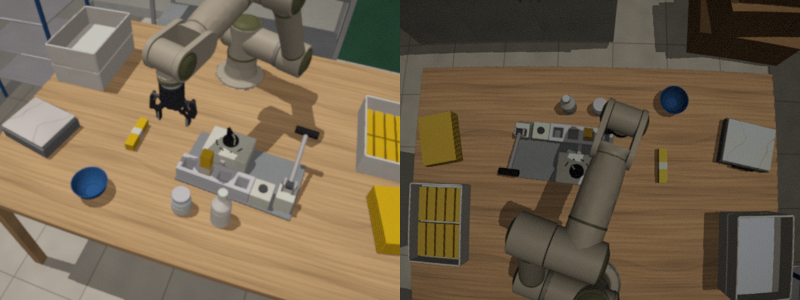

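Carton B is unmoved (top (420,265)). Moving over it and down to TCP z ≈ 2.5.

Request:
jog_arm([
  [-0.3,1,0.3,0,0,0],
  [-0.3,1,0.3,0,0,0],
  [-0.3,1,0.3,0,0,0],
  [-0.3,1,0.3,0,0,0],
  [-0.3,1,0.3,0,0,0],
  [-0.3,1,0.3,0,0,0],
  [-0.3,1,0.5,0,0,0],
  [-0.3,1,0.7,0,0,0],
  [0,0.2,0.8,0,0,0],
  [0,0,0,0,0,0],
])

```text
time_s: 21.05
eef_pos: [569.6, -293.1, 148.7]
eef_rot: [[1.0, -0.002, -0.004], [-0.002, -1.0, 0.005], [-0.004, -0.005, -1.0]]
contact_force: [0.9, -0.3, -0.6]
opening: 85.2
```

```bash
python3 look.py a8;  python3 - <<'E'
from h import *
rel([571,-293.4,2.5],np.c_[[1,0,0],[0,-1,0],[0,0,-1.]])
E
```

```text
top [301.1 212.3] [14.2 13.4] 6.3 z36 [660.3  31.3  36. ]
scene [330.5 254. ] [30. 19.] 90.0 z36 [571.   9.  36.]
scene [218.4 213.6] [18.6 57.5] 29.1 z36 [ 538.5 -287.2   36. ]
t 21.15 J [-37.6, 36.3, 69.7, 0.1, 74.0, 52.4] p [571.2, -292.5, 152.0] F [-0.1, -1.0, 0.1] open 85.8
[[1.0, -0.001, 0.0], [-0.001, -1.0, 0.002], [0.0, -0.002, -1.0]]
shift units [-0.01  0.05  5.98] rotvec [-0.002 -0.    -0.001]
```

Request:
jog_arm([
  [0,0,1,0,0,0],
  [0,0,1,0,0,0],
  [0,0,1,0,0,0],
  [0,0,1,0,0,0],
  [0,0,1,0,0,0],
  [0,0,0.6,0,0,0],
  [0,0,0.35,0,0,0],
  [0,0,0,0,0,0],
])

```text
time_s: 21.95
eef_pos: [571.2, -292.3, 2.8]
eef_rot: [[1.0, -0.001, 0.0], [-0.001, -1.0, 0.001], [0.0, -0.001, -1.0]]
contact_force: [0.3, 0.2, 0.3]
opening: 85.6
```

Request:
jog_arm([
  [0,0,0,0,0,0],
  [0,0,0,0,0,0],
  [0,0,0,0,0,0],
  [0,0,0,0,0,0],
  [0,0,0,0,0,0],
  [0,0,0,0,0,0],
  [0,0,0,0,0,0],
  [0,0,0,0,0,0],
], jaw=0)

```text
time_s: 22.75
eef_pos: [571.6, -293.0, 3.9]
eef_rot: [[1.0, -0.002, 0.002], [-0.002, -1.0, -0.0], [0.002, 0.0, -1.0]]
contact_force: [-0.9, 0.3, 6.6]
opening: 35.1
```

Request:
jog_arm([
  [0,0,-0.3,0,0,0],
  [0,0,-0.7,0,0,0],
  [0,0,-1,0,0,0],
  [0,0,-1,0,0,0],
  [0,0,-1,0,0,0],
  [0,0,-1,0,0,0],
  [0,0,-1,0,0,0],
  [0,0,-1,0,0,0],
  [0,0,-1,0,0,0],
  [0,0,-1,0,0,0],
])

```text
time_s: 23.75
eef_pos: [570.7, -292.6, 229.0]
eef_rot: [[1.0, -0.002, -0.0], [-0.002, -1.0, 0.002], [-0.0, -0.002, -1.0]]
contact_force: [0.4, -1.1, -1.3]
opening: 35.1
```

```bash
python3 look.py a9
python3 - <<'E'
from kin import *
from h import *
s=st();R0=np.array(s["eef_rot"]);p=np.array(s["eef_pos"]);q=np.array(s["joint_pos"])
mid=np.c_[EY,EX,-EZ]
v=Q.from_matrix(R0.T@mid).as_rotvec();print(v)
p2=np.array([560,-150,250.])
for i in np.linspace(0,1,9):
    c,q=ik(p*(1-i)+i*p2,R0@Q.from_rotvec(i*v).as_matrix(),q);print(round(c,4),q.round(1))
for i in np.linspace(0,1,9):
    c,q=ik(p2,mid@Q.from_rotvec([0,i*np.pi/2,0]).as_matrix(),q);print(round(c,4),q.round(1))
E
```

```text
top [301.  212.3] [14.2 13.5] 6.3 z36 [660.2  31.6  36. ]
scene [330.5 254. ] [30. 19.] 90.0 z36 [571.   9.  36.]
scene [193.2 156.8] [31.1 18.3] 86.2 z36 [ 372.2 -436.6   36. ]
scene [220.3 123.2] [21.9 14.1] 45.0 z36 [ 220.5 -425.9   36. ]
t 23.85 J [-37.6, 33.1, 63.2, 0.1, 83.4, 52.5] p [571.8, -293.4, 231.6] F [0.9, 0.8, -1.9] open 35.7
[[1.0, -0.002, 0.005], [-0.002, -1.0, -0.002], [0.005, 0.002, -1.0]]
[ 0.00567831 -0.0023926  -1.47890687]
0.0 [-37.6  33.1  63.2   0.1  83.4  52.5]
0.0 [-36.4  31.8  65.    0.1  83.   43.1]
0.0 [-35.1  30.5  66.6   0.1  82.6  33.8]
0.0 [-33.8  29.3  68.2   0.1  82.3  24.5]
0.0 [-32.5  28.2  69.6   0.1  82.1  15.3]
0.0 [-31.1  27.1  70.9   0.1  81.9   6.1]
0.0 [-29.6  26.1  72.    0.1  81.8  -3.1]
0.0 [-28.1  25.1  73.1   0.   81.7 -12.2]
0.0 [-26.6  24.3  74.1  -0.   81.7 -21.2]
0.0 [-26.6  24.3  74.1  -0.   81.7 -21.2]
0.0 [-31.1  25.8  72.5  10.1  86.7 -26.8]
0.0 [-35.3  28.1  71.2  19.4  92.2 -31.1]
0.0 [-38.9  31.   70.2  27.9  98.  -34.3]
0.0 [-41.8  34.4  69.4  35.9 103.8 -36.5]
0.0 [-44.1  38.2  69.   43.5 109.5 -37.8]
0.0 [-45.7  42.1  69.   50.9 114.9 -38.4]
0.0 [-46.7  46.1  69.3  58.4 120.1 -38.4]
0.0 [-47.   50.1  69.9  66.  125.1 -37.7]
```

Held. Translate toward the press, yaw −1.48, then tilt +1.57.

Request:
jog_arm([
  [0,-0.8,-0.1,0,0,0],
  [0,-0.8,-0.1,0,0,0],
  [0,-0.8,-0.1,0,0,0],
  [0,-0.8,-0.1,0,0,0],
  [0,-0.8,-0.1,0,0,0],
  [0,-0.8,-0.1,0,0,0],
  [0,-0.8,-0.1,0,0,0],
  [0,0,0,0,0,-0.13],
  [0,0,0,0,0,-0.13],
  [0,0,0,0,0,-0.13],
])

```text
time_s: 24.85
eef_pos: [571.3, -151.7, 245.8]
eef_rot: [[0.923, 0.384, 0.0], [0.384, -0.923, 0.001], [0.001, -0.001, -1.0]]
contact_force: [-0.7, -1.0, -1.7]
opening: 35.4
```

Request:
jog_arm([
  [0,0,0,0,0,-0.13],
  [0,0,0,0,0,-0.13],
  [0,0,0,0,0,-0.13],
  [0,0,0,0,0,-0.13],
  [0,0,0,0,0,-0.13],
  [0,0,0,0,0,-0.13],
  [0,0,0,0,0,-0.13],
  [0,0,0,0,0,-0.13],
  [0,0,0,0,0,-0.05],
  [0,0,0,0,0,0],
])

```text
time_s: 25.85
eef_pos: [571.2, -152.0, 245.7]
eef_rot: [[0.092, 0.996, 0.0], [0.996, -0.092, 0.001], [0.001, 0.0, -1.0]]
contact_force: [0.9, 0.0, -2.7]
opening: 35.3
```

Request:
jog_arm([
  [0,0,0,0,0.13,0],
  [0,0,0,0,0.13,0],
  [0,0,0,0,0.13,0],
  [0,0,0,0,0.13,0],
  [0,0,0,0,0.13,0],
  [0,0,0,0,0.13,0],
  [0,0,0,0,0.13,0],
  [0,0,0,0,0.13,0],
  [0,0,0,0,0.13,0],
  [0,0,0,0,0.13,0],
])

```text
time_s: 26.85
eef_pos: [571.3, -153.0, 245.7]
eef_rot: [[0.026, 0.996, 0.089], [0.261, -0.093, 0.961], [0.965, -0.002, -0.262]]
contact_force: [0.2, 0.4, -1.3]
opening: 35.2
```

Request:
jog_arm([
  [0,0,0,0,0.13,0],
  [0,0,0,0,0.14,0],
  [0,0,0,0,0,0],
  [0,0,0,0,0,0],
])

```text
time_s: 27.25
eef_pos: [571.5, -152.6, 245.4]
eef_rot: [[0.001, 0.996, 0.092], [0.003, -0.092, 0.996], [1.0, -0.001, -0.003]]
contact_force: [-1.4, 0.3, -0.8]
opening: 35.4
```

```bash
python3 off.py
python3 - <<'E'
from kin import *
from h import *
R=np.c_[EZ,EX,EY]; show()
rel(np.r_[pocket(0),240]+15*EY,R)
c=cam("top");s=cam("scene")
cv2.imwrite("pics/b1.png",np.hstack([cv2.resize(s["color"][90:290,150:350],(400,400)),cv2.resize(c["color"][150:350,300:500],(400,400))]))
E
```

```text
top [385.  237.6] [384.9 238. ] [14.7 14. ] 6.3
topface centre [ 569.2 -166.4  274.8] rel tcp in tool [ 28.  -1. -14.]
[[555.0, -148.0], [586.0, -152.0], [583.0, -185.0], [552.0, -181.0]]
t 27.35 J [-46.4, 51.5, 67.4, 66.8, 125.0, -36.5] p [571.5, -152.7, 246.7] F [0.0, -0.4, -0.9] open 35.3
[[-0.001, 0.996, 0.092], [0.004, -0.092, 0.996], [1.0, 0.002, -0.004]]
shift units [-0.25  2.16  5.42] rotvec [-0.002  0.004  0.002]
```

View pics/b1.png

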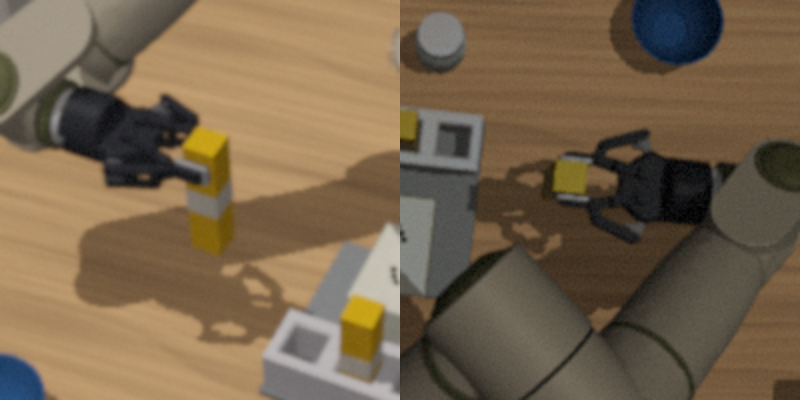

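Request:
jog_arm([
  [0,0.36,0.9,0,0,0],
  [0,0.36,0.9,0,0,0],
  [0,0.36,0.9,0,0,0],
  [0,0.36,0.9,0,0,0],
  [0,0.36,0.9,0,0.002,0],
  [-0.3,0.36,0.92,-0.002,0.002,0.002],
  [0,0,0,0,0,0],
  [0,0,0,0,0,0],
])

```text
time_s: 28.25
eef_pos: [637.4, -22.7, 238.8]
eef_rot: [[0.001, 0.996, 0.093], [-0.003, -0.093, 0.996], [1.0, -0.001, 0.003]]
contact_force: [0.4, 0.0, -1.9]
opening: 35.1
```

```bash
python3 off.py
python3 - <<'E'
from kin import *
from h import *
R=np.c_[EZ,EX,EY]; show();print(pocket(0))
rel(np.r_[pocket(0),134.5]+15*EY,R)
E
```

```text
top [328. 208.] [326.9 208.1] [15.4 14.4] 8.1
topface centre [635.7 -35.3 266.8] rel tcp in tool [ 28.   -0.7 -11.6]
[[621.0, -16.0], [654.0, -20.0], [650.0, -55.0], [617.0, -51.0]]
t 28.35 J [-34.3, 51.3, 69.7, 74.3, 114.6, -34.3] p [637.5, -23.7, 238.8] F [0.0, 0.3, -1.2] open 35.1
[[0.0, 0.995, 0.095], [-0.003, -0.095, 0.995], [1.0, -0.001, 0.003]]
[636.2534 -37.6644]
shift units [-4.17  0.01  0.03] rotvec [ 0.002 -0.003 -0.001]
```

Request:
jog_arm([
  [-0.6,0,0,0,0,0],
  [-0.6,0,0,0,0,0],
  [-0.4,0,0,0,0,0],
  [-0.2,0,0,0,0,0],
  [-0.2,0,0,0,0,0],
  [-0.2,0,0,0,0,0],
  [0,0,0,0,0,0],
])

```text
time_s: 29.05
eef_pos: [637.4, -22.6, 182.7]
eef_rot: [[0.002, 0.996, 0.094], [-0.005, -0.094, 0.996], [1.0, -0.002, 0.005]]
contact_force: [-0.2, -0.4, -1.0]
opening: 35.3
```

Request:
jog_arm([
  [-0.4,0,0,0,0,0],
  [-0.4,0,0,0,0,0],
  [-0.4,0,0,0,0,0],
  [-0.3,0,0,0,0,0],
  [-0.2,0,0,0,0,0],
  [-0.1,0,0,0,0,0],
  [-0.1,0,0,0,0,0],
  [0,0,0,0,0,0],
])

```text
time_s: 29.85
eef_pos: [637.4, -22.5, 135.6]
eef_rot: [[0.001, 0.996, 0.094], [-0.005, -0.094, 0.996], [1.0, -0.002, 0.004]]
contact_force: [-0.1, 0.2, -1.8]
opening: 34.9
```

Request:
jog_arm([
  [-0.08,0,0,0,0,0],
  [0,0,0,0,0,0],
])

```text
time_s: 30.05
eef_pos: [637.5, -22.6, 134.6]
eef_rot: [[-0.0, 0.996, 0.094], [-0.005, -0.094, 0.996], [1.0, -0.0, 0.005]]
contact_force: [-0.9, -0.3, 3.6]
opening: 35.0
```

Request:
jog_arm([
  [0,0,0,0,0,0],
  [0,0,0,0,0,0],
  [0,0,0,0,0,0],
  [0,0,0,0,0,0],
  [0,0,0,0,0,0],
], jaw=0.7)

```text
time_s: 30.55
eef_pos: [637.4, -22.5, 133.7]
eef_rot: [[0.001, 0.996, 0.094], [-0.005, -0.094, 0.996], [1.0, -0.002, 0.004]]
contact_force: [0.1, -0.3, -0.0]
opening: 60.2
```

Request:
jog_arm([
  [0,0,-0.5,0,0,0],
  [0,0,-0.8,0,0,0],
  [0,0,-1,0,0,0],
  [0,0,-1,0,0,0],
  [0,0,-1,0,0,0],
  [1,0,0,0,0,0],
  [1,0,0,0,0,0],
  [1,0,0,0,0,0],
  [1,0,0,0,0,0],
  [1,0,0,0,0,0],
])

```text
time_s: 31.55
eef_pos: [627.0, -131.9, 259.2]
eef_rot: [[0.001, 0.995, 0.096], [-0.004, -0.096, 0.995], [1.0, -0.002, 0.004]]
contact_force: [0.1, -0.1, 1.1]
opening: 60.0
```

```bash
python3 look.py b3;python3 - <<'E'
from kin import *
from h import *
show()
c=cam("top");s=cam("scene")
P=[[*pocket(k),162] for k in (0,1)]
for n,x in(("t",c),("s",s)):
    hsv=cv2.cvtColor(x["color"],cv2.COLOR_BGR2HSV); m=cv2.inRange(hsv,(20,150,110 if n=="t" else 190),(34,255,255))
    for u in proj(x,P):
        w=np.zeros_like(m); cv2.circle(w,tuple(np.int32(u)),12,255,-1)
        q=cv2.findContours(m&w,0,2)[0]; r=cv2.minAreaRect(max(q,key=cv2.contourArea)) if q else None; print(n,u.round(1),r)
cv2.imwrite("pics/b4.png",np.hstack([cv2.resize(s["color"][190:290,270:370],(400,400)),cv2.resize(c["color"][160:260,250:350],(400,400))]))
E
```

```text
top [313.5 213.6] [39.2 13.8] 6.3 z36 [657.5  -2.6  36. ]
scene [315.5 248.6] [52.1 28.8] 20.6 z36 [566.8 -28.7  36. ]
t 31.65 J [-42.0, 54.6, 59.0, 73.6, 123.1, -28.6] p [627.3, -132.0, 261.4] F [0.0, -0.4, -0.4] open 59.7
[[-0.004, 0.995, 0.095], [-0.001, -0.095, 0.995], [1.0, 0.004, 0.001]]
t 31.65 J [-42.0, 54.6, 59.0, 73.6, 123.1, -28.6] p [627.3, -132.0, 261.4] F [0.0, -0.4, -0.4] open 59.7
[[-0.004, 0.995, 0.095], [-0.001, -0.095, 0.995], [1.0, 0.004, 0.001]]
t [327.1 214.7] ((326.55487060546875, 214.006103515625), (13.472647666931152, 13.141352653503418), 6.34019136428833)
t [300.6 211.7] ((300.5, 211.5), (13.0, 13.0), 90.0)
s [301.6 234.4] ((301.4310302734375, 235.17242431640625), (16.155494689941406, 13.370063781738281), 21.801406860351562)
s [330.9 244.3] ((330.75, 245.25), (16.127614974975586, 12.016654968261719), 18.434947967529297)
```

View pics/b4.png

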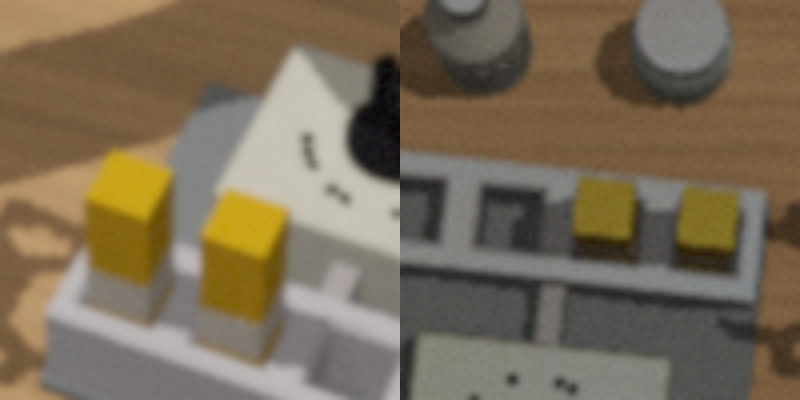

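View pics/b3.png

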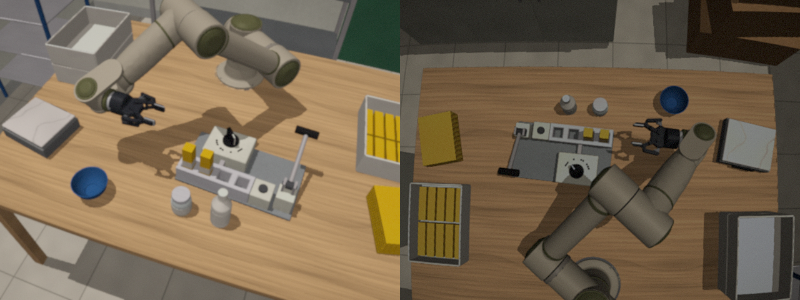

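Both cartons are fully down (tops within 1 px of the seated prediction in both views), and no others are on the table. Now the selector: tilt the tool down and move to the knob.

Request:
jog_arm([
  [0,0,0,0,-0.14,0],
  [0,0,0,0,-0.14,0],
  [0,0,0,0,-0.14,0],
  [0,0,0,0,-0.14,0],
  [0,0,0,0,-0.14,0],
  [0,0,0,0,-0.14,0],
  [0,0,0,0,-0.14,0],
  [0,0,0,0,-0.14,0],
  [0,0,0,0,-0.14,0],
  [0,0,0,0,-0.14,0],
], jaw=0.7)

```text
time_s: 32.75
eef_pos: [627.3, -131.2, 257.6]
eef_rot: [[0.094, 0.995, 0.013], [0.981, -0.095, 0.168], [0.169, -0.003, -0.986]]
contact_force: [0.5, 0.3, 0.0]
opening: 60.0
```

Request:
jog_arm([
  [0,0,0,0,-0.14,0],
  [0,0,-0.5,0,-0.03,0],
  [0,0,-0.8,0,0,0.1],
  [0,0,0,0,0,0.14],
  [0,0,0,0,0,0.14],
  [0,0,0,0,0,0.14],
  [0,0,0,0,0,0.14],
  [0,0,0,0,0,0.14],
  [0,0,0,0,0,0.07],
  [0,0,0,0,0,0],
])

```text
time_s: 33.75
eef_pos: [627.3, -131.7, 290.3]
eef_rot: [[0.823, 0.568, -0.003], [0.568, -0.823, 0.008], [0.002, -0.008, -1.0]]
contact_force: [0.4, 0.6, 0.1]
opening: 59.8
```

Run:
```python
from kin import *
from h import *
show()
a=np.radians(-55)
y=np.array([np.cos(a),np.sin(a),0]);z=-EZ;R=np.c_[np.cross(y,z),y,z]
rel([491.2,76.8,180],R)
t=cam("top"); cv2.imwrite("pics/k1.png",cv2.convertScaleAbs(cv2.resize(t["color"][240:310,240:320],(800,700),interpolation=2)[:600],alpha=1.5))
```

```text
t 33.75 J [-22.5, 32.1, 56.3, 0.3, 91.9, 32.9] p [627.3, -131.7, 290.3] F [0.4, 0.6, 0.1] open 59.8
[[0.823, 0.568, -0.003], [0.568, -0.823, 0.008], [0.002, -0.008, -1.0]]
shift units [ 0.25 -9.92  4.49] rotvec [-0.008 -0.002 -0.006]
```

View pics/k1.png

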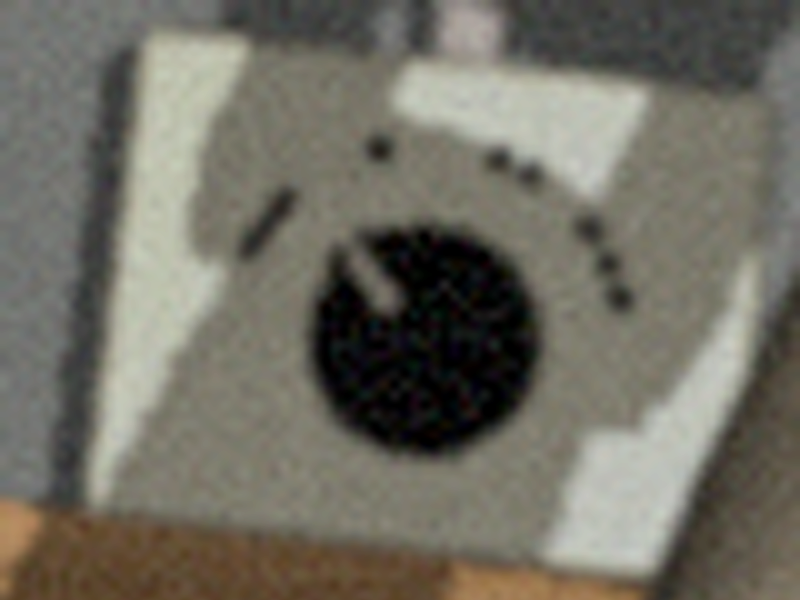

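The pointer reads roughly 45° in press yaw, about 0.26 rad, between the bar and one stud. Moving over the knob.

Request:
jog_arm([
  [0.03,-1,0,0,0,0],
  [0.03,-1,0,0,0,0],
  [0.03,-1,0,0,0,0],
  [0.03,-1,0,0,0,0],
  [0.03,-1,0,0,0,0],
  [0.03,-1,0,0,0,0],
  [0.03,-1,0,0,0,0],
  [0.03,-1,0,0,0,0],
  [0,-1,0.4,0,0,0],
  [0,-0.92,1,0,0,-0.08],
])

```text
time_s: 34.8
eef_pos: [491.3, 77.3, 258.3]
eef_rot: [[0.772, 0.636, 0.002], [0.636, -0.772, 0.006], [0.005, -0.003, -1.0]]
contact_force: [0.7, 0.0, 0.2]
opening: 59.6
```

Request:
jog_arm([
  [0,0,1,0,0,0],
  [0,0,1,0,0,0],
  [0,0,1,0,0,0],
  [0,0,0,0,0,0],
  [0,0,0,0,0,0],
])

```text
time_s: 35.3
eef_pos: [491.3, 76.9, 182.7]
eef_rot: [[0.773, 0.634, -0.001], [0.634, -0.773, 0.006], [0.003, -0.005, -1.0]]
contact_force: [0.6, -0.2, 0.8]
opening: 59.9
```

Run:
```python
from kin import *
from h import *
show()
a=np.radians(-50)
y=np.array([np.cos(a),np.sin(a),0]);z=-EZ;R=np.c_[np.cross(y,z),y,z]
rel([491.2,76.8,91],R)
t=cam("scene"); cv2.imwrite("pics/k2.png",cv2.resize(t["color"][150:290,290:450],(800,700),interpolation=2)[:600])
```

```text
t 35.3 J [-4.8, 17.0, 94.6, 0.3, 68.5, 45.7] p [491.3, 76.9, 182.7] F [0.6, -0.2, 0.8] open 59.9
[[0.773, 0.634, -0.001], [0.634, -0.773, 0.006], [0.003, -0.005, -1.0]]
shift units [-0.02  0.02  3.67] rotvec [-0.005 -0.003 -0.011]
```

View pics/k2.png

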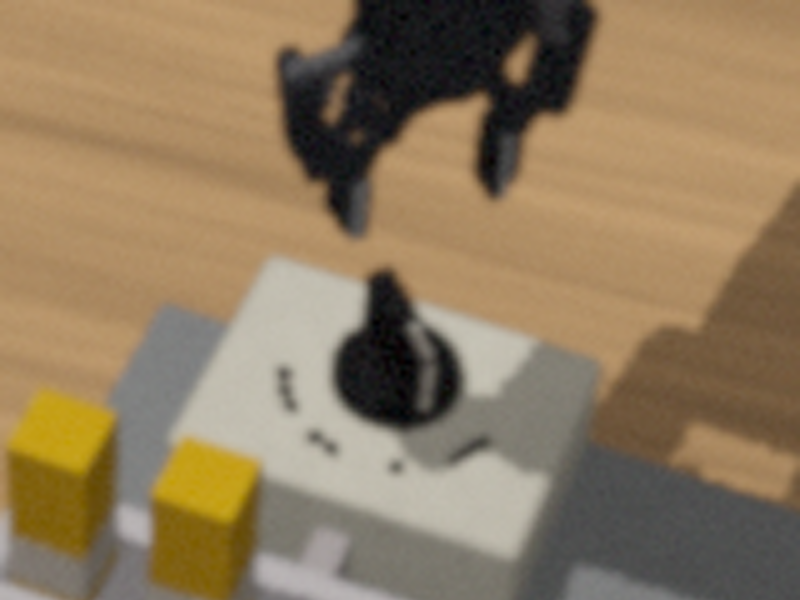

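Request:
jog_arm([
  [0,0,0.8,0,0,0],
  [0,0,0.8,0,0,0],
  [0,0,0.8,0,0,0],
  [0,0,0.6,0,0,0],
  [0,0,0.4,0,0,0],
  [0,0,0.2,0,0,0],
  [0,0,0,0,0,0],
])

```text
time_s: 36.05
eef_pos: [491.1, 77.6, 92.3]
eef_rot: [[0.774, 0.634, -0.001], [0.634, -0.774, 0.005], [0.003, -0.005, -1.0]]
contact_force: [-0.7, 0.1, -0.2]
opening: 59.7
```

Request:
jog_arm([
  [0,0,0,0,0,0],
  [0,0,0,0,0,0],
  [0,0,0,0,0,0],
  [0,0,0,0,0,0],
  [0,0,0,0,0,0],
  [0,0,0,0,0,0],
  [0,0,0,0,0,0],
  [0,0,0,0,0,0],
], jaw=0)

```text
time_s: 36.85
eef_pos: [492.3, 76.8, 92.9]
eef_rot: [[0.774, 0.634, 0.003], [0.634, -0.774, 0.004], [0.004, -0.001, -1.0]]
contact_force: [5.6, -5.4, 2.3]
opening: 13.8
```

Request:
jog_arm([
  [0,0.05,0,0,0,0.14],
  [0,0,0,0,0,0.14],
  [0,0,0,0,0,0.14],
  [0,0,0,0,0,0.14],
  [0,0,0,0,0,0.14],
  [0,0,0,0,0,0.14],
  [0,0,0,0,0,0.14],
  [0,0,0,0,0,0.14],
  [0,0,0,0,0,0.02],
  [0,0,0,0,0,0],
])

```text
time_s: 37.85
eef_pos: [492.7, 75.6, 92.9]
eef_rot: [[0.899, -0.439, 0.002], [-0.439, -0.899, 0.003], [0.0, -0.004, -1.0]]
contact_force: [-0.4, -7.0, 2.2]
opening: 14.2
```

Run:
```python
from h import *
show(); s=st(); print("moment",s["moment"])
R=np.array(s["eef_rot"]); print("y az",np.degrees(np.arctan2(R[1,1],R[0,1])))
```

```text
t 37.85 J [-4.9, 23.7, 100.3, 0.2, 55.9, 111.0] p [492.7, 75.6, 92.9] F [-0.4, -7.0, 2.2] open 14.2
[[0.899, -0.439, 0.002], [-0.439, -0.899, 0.003], [0.0, -0.004, -1.0]]
moment [-1.14059787 -0.37586835  0.02370976]
y az -116.02023175965063
```

Request:
jog_arm([
  [0,0,0,0,0,0],
  [0,0,0,0,0,0],
  [0,0,0,0,0,0],
  [0,0,0,0,0,0],
  [0,0,-0.5,0,0,0],
  [0,0,-1,0,0,0],
  [0,0,-1,0,0,0],
  [0,0,-1,0,0,0],
  [0,0,-1,0,0,0],
  [0,0,-1,0,0,0],
], jaw=0.6)

```text
time_s: 38.85
eef_pos: [491.6, 76.1, 231.6]
eef_rot: [[0.899, -0.438, -0.0], [-0.438, -0.899, 0.005], [-0.003, -0.005, -1.0]]
contact_force: [-0.1, 1.1, -0.0]
opening: 50.8
```

Request:
jog_arm([
  [0,0,-1,0,0,0],
  [0,0,-1,0,0,0],
  [0,0,0,0,0,0],
], jaw=0)

```text
time_s: 39.15
eef_pos: [492.7, 75.7, 283.5]
eef_rot: [[0.899, -0.438, 0.005], [-0.438, -0.899, 0.005], [0.003, -0.007, -1.0]]
contact_force: [-0.5, -0.5, 0.4]
opening: 7.7
```

Run:
```python
from h import *
show()
t=cam("scene"); cv2.imwrite("pics/k3.png",cv2.resize(t["color"][150:290,290:450],(640,560),interpolation=2))
t=cam("top"); cv2.imwrite("pics/k3t.png",cv2.resize(t["color"],(640,480)))
```

```text
t 39.15 J [-4.9, 12.4, 85.2, 0.3, 82.1, 111.0] p [492.7, 75.7, 283.5] F [-0.5, -0.5, 0.4] open 7.7
[[0.899, -0.438, 0.005], [-0.438, -0.899, 0.005], [0.003, -0.007, -1.0]]
```

View pics/k3.png

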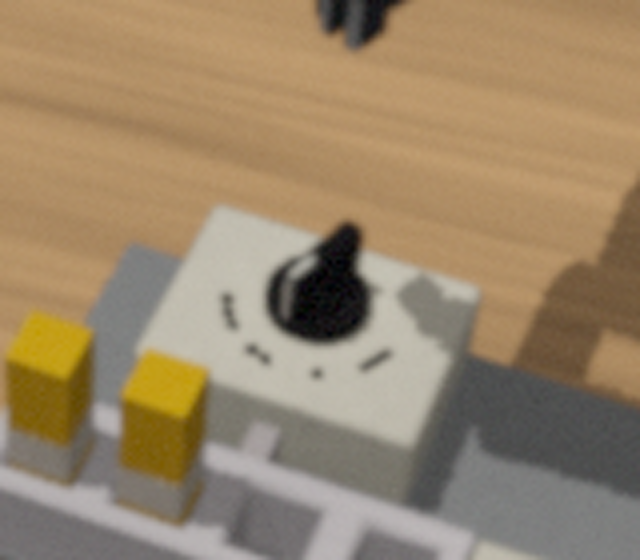

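View pics/k3t.png

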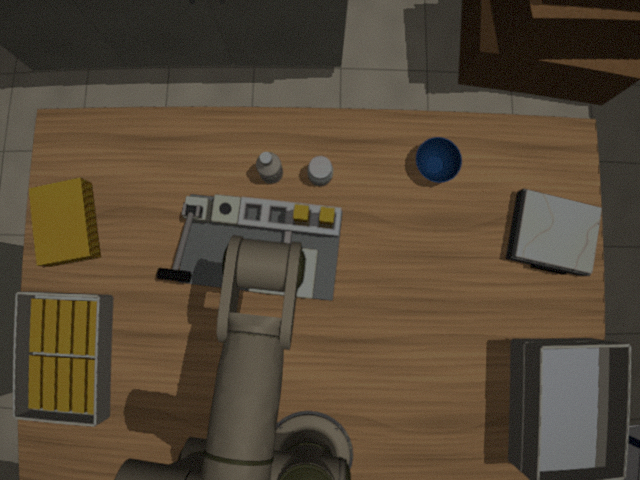

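I'll check the pointer once the view clears. Moving to the lever handle, jaws shut, for a push from above.

Request:
jog_arm([
  [0,0,0,0,0,-0.12],
  [0,0,0,0,0,-0.12],
  [0,0,0,0,0,-0.12],
  [0,0,0,0,0,0],
], jaw=0)

```text
time_s: 39.65
eef_pos: [491.4, 75.8, 278.7]
eef_rot: [[0.996, -0.093, -0.003], [-0.093, -0.996, 0.006], [-0.004, -0.005, -1.0]]
contact_force: [-0.2, 0.2, 0.2]
opening: -0.0
```

Run:
```python
from kin import *
from h import *
show(); rel([479,329.3,235],np.c_[EX,-EY,-EZ])
```

```text
t 39.65 J [-4.9, 12.7, 85.6, 0.3, 82.0, 90.3] p [491.4, 75.8, 278.7] F [-0.2, 0.2, 0.2] open -0.0
[[0.996, -0.093, -0.003], [-0.093, -0.996, 0.006], [-0.004, -0.005, -1.0]]
shift units [ -1.43 -10.04   1.8 ] rotvec [-0.005  0.004  0.001]
```

Request:
jog_arm([
  [-0.14,-1,0,0,0,0],
  [-0.14,-1,0,0,0,0],
  [-0.14,-1,0,0,0,0],
  [-0.14,-1,0,0,0,0],
  [-0.14,-1,0,0,0,0],
  [-0.14,-1,0,0,0,0],
  [-0.14,-1,0,0,0,0],
  [-0.14,-1,0,0,0,0],
  [-0.15,-1,0.4,0,0,0],
  [-0.15,-1,0.4,-0.005,0.004,0],
])

```text
time_s: 40.65
eef_pos: [479.6, 328.9, 260.1]
eef_rot: [[0.995, -0.097, 0.002], [-0.097, -0.995, -0.0], [0.002, 0.0, -1.0]]
contact_force: [0.8, -0.6, 0.6]
opening: -0.1
```

Request:
jog_arm([
  [0,0,0.5,0,0,0],
  [0,0,0.4,0,0,0],
  [0,0,0,0,0,0],
])

```text
time_s: 40.95
eef_pos: [479.5, 327.0, 236.6]
eef_rot: [[0.995, -0.096, -0.001], [-0.096, -0.995, -0.001], [-0.001, 0.002, -1.0]]
contact_force: [0.8, -0.2, 0.8]
opening: -0.3
```

```bash
cat > knob.py <<'E'
from kin import *
from h import *
show()
A=np.array([491.7,76.5]); out=[]
for n in("scene","top"):
    c=cam(n); S=8
    x,y,w,h=(345,195,50,50) if n=="scene" else (257,250,50,50)
    big=cv2.convertScaleAbs(cv2.resize(c["color"][y:y+h,x:x+w],None,fx=S,fy=S,interpolation=cv2.INTER_CUBIC),alpha=1.4)
    for a,col in ((0,(255,0,0)),(.7,(255,0,255)),(1.4,(0,0,255)),(2.1,(0,255,0))):
        d=1.05-a-np.radians(5.36); e=np.array([np.cos(d),np.sin(d)])
        pp=((proj(c,[[*(A+30*e),120],[*(A+36*e),120],[*(A+30*e),108]])-[x,y]+.5)*S).astype(int)
        cv2.line(big,tuple(pp[0]),tuple(pp[1]),col,2)
    out.append(big)
import sys
cv2.imwrite(f"pics/{sys.argv[1]}.png",np.hstack(out))
s=cam("scene");t=cam("top")
cv2.imwrite(f"pics/{sys.argv[1]}h.png",np.hstack([cv2.resize(s["color"][160:340,420:620],(400,360)),cv2.resize(t["color"][180:360,120:320],(400,360))]))
E
python3 knob.py k4
```

```text
t 40.95 J [22.8, 24.8, 75.2, -0.1, 80.0, 118.3] p [479.5, 327.0, 236.6] F [0.8, -0.2, 0.8] open -0.3
[[0.995, -0.096, -0.001], [-0.096, -0.995, -0.001], [-0.001, 0.002, -1.0]]
```

View pics/k4.png

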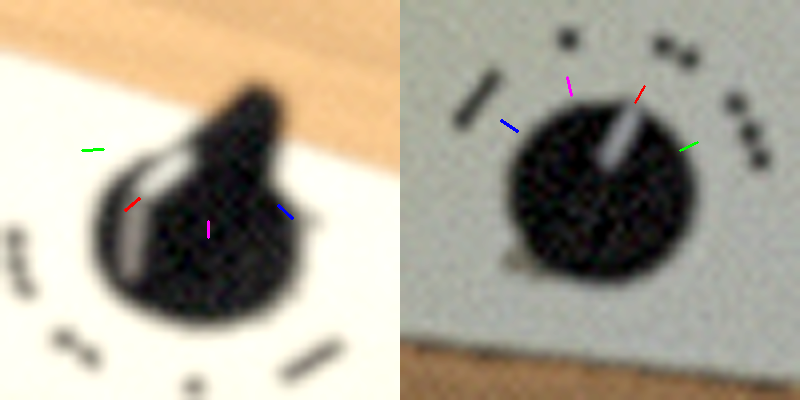

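View pics/k4h.png

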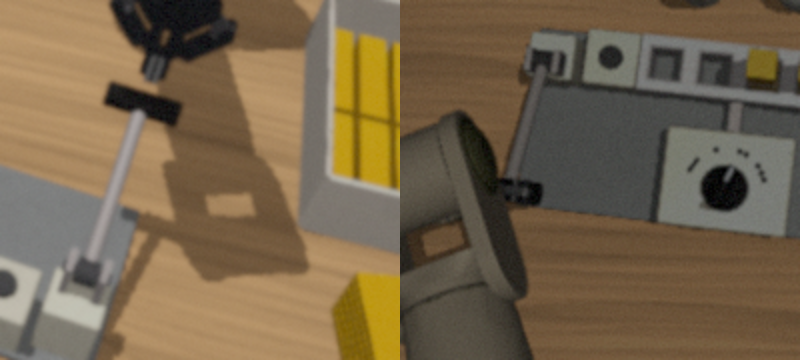

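Both views put the pointer exactly on the two-stud direction (red). The closed fingertips are directly over the handle centre, so I'll start pressing.

Request:
jog_arm([
  [0,0,0.4,0,0,0],
  [0,0,0.4,0,0,0],
  [0,0,0.2,0,0,0],
  [0,0,0,0,0,0],
])

```text
time_s: 41.55
eef_pos: [479.7, 327.9, 212.5]
eef_rot: [[0.996, -0.094, 0.001], [-0.094, -0.996, -0.001], [0.001, 0.001, -1.0]]
contact_force: [0.2, -0.5, -1.1]
opening: 0.2
```

Request:
jog_arm([
  [-0.21,0,0.53,0,0,0],
  [-0.21,0,0.53,0,0,0],
  [-0.13,0,0.56,0,0,0],
  [-0.13,0,0.56,0,0,0],
  [0,0,0,0,0,0],
])

```text
time_s: 42.05
eef_pos: [462.3, 330.1, 158.5]
eef_rot: [[0.996, -0.093, 0.001], [-0.093, -0.996, 0.001], [0.001, -0.001, -1.0]]
contact_force: [-5.2, 0.5, 9.2]
opening: -0.2
```

Pressing with about 9 N, as expected. Continuing to the lower stop.

Request:
jog_arm([
  [-0.04,0,0.57,0,0,0],
  [-0.04,0,0.57,0,0,0],
  [0.04,0,0.57,0,0,0],
  [0.04,0,0.57,0,0,0],
  [0.14,0,0.6,0,0,0],
  [0,0,0,0,0,0],
])

```text
time_s: 42.65
eef_pos: [466.8, 329.7, 86.6]
eef_rot: [[0.996, -0.094, 0.001], [-0.094, -0.996, 0.001], [0.001, -0.001, -1.0]]
contact_force: [-5.3, 1.3, 9.4]
opening: 0.0
```

```bash
python3 knob.py p1; python3 -c "
from h import *
print(st()['contact_force'])"
```

```text
t 42.65 J [23.5, 32.1, 87.6, 0.0, 60.2, 118.9] p [466.8, 329.7, 86.6] F [-5.3, 1.3, 9.4] open 0.0
[[0.996, -0.094, 0.001], [-0.094, -0.996, 0.001], [0.001, -0.001, -1.0]]
[-6.90191062  0.90216169  8.67368038]
```

View pics/p1h.png

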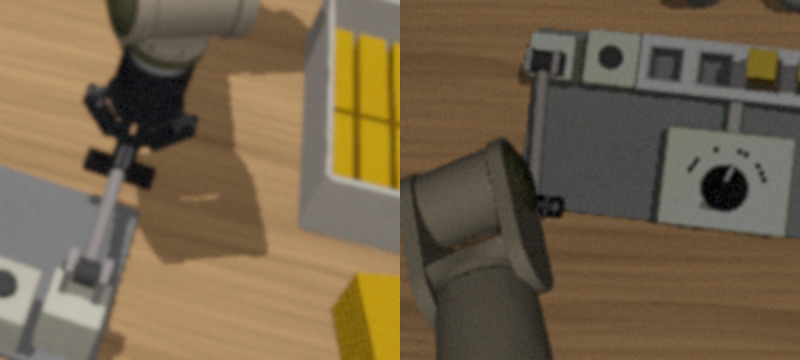

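Request:
jog_arm([
  [0,0,0.4,0,0,0],
  [0.1,0,0.3,0,0,0],
  [0,0,0,0,0,0],
])

```text
time_s: 43.15
eef_pos: [470.3, 329.5, 70.4]
eef_rot: [[0.996, -0.094, 0.004], [-0.094, -0.996, 0.001], [0.004, -0.002, -1.0]]
contact_force: [-3.2, 1.0, 10.7]
opening: 0.1
```

Request:
jog_arm([
  [0.05,0,0.12,0,0,0],
  [0,0,0,0,0,0],
])

```text
time_s: 43.35
eef_pos: [471.1, 329.5, 67.6]
eef_rot: [[0.996, -0.094, 0.003], [-0.094, -0.996, 0.001], [0.003, -0.001, -1.0]]
contact_force: [-4.9, 0.4, 10.4]
opening: 0.2
```

Request:
jog_arm([
  [0,0,0.1,0,0,0],
  [0,0,0,0,0,0],
])

```text
time_s: 43.55
eef_pos: [471.3, 329.5, 66.8]
eef_rot: [[0.996, -0.093, 0.004], [-0.093, -0.996, 0.001], [0.004, -0.002, -1.0]]
contact_force: [-8.3, -2.7, 21.6]
opening: 0.3
```

The force jumped to 21.6 N at TCP z ≈ 67, exactly the predicted lower stop. Now up, all the way.

Request:
jog_arm([
  [-0.16,0,-0.66,0,0,0],
  [-0.16,0,-0.66,0,0,0],
  [-0.04,0,-0.57,0,0,0],
  [-0.04,0,-0.57,0,0,0],
  [0.04,0,-0.57,0,0,0],
  [0.04,0,-0.57,0,0,0],
  [0.13,0,-0.56,0,0,0],
  [0.13,0,-0.56,0,0,0],
  [0.21,0,-0.6,0,0,0],
  [0.21,0,-0.7,0,0,0],
])

```text
time_s: 44.55
eef_pos: [480.0, 328.0, 215.7]
eef_rot: [[0.996, -0.094, 0.004], [-0.094, -0.996, 0.0], [0.004, -0.001, -1.0]]
contact_force: [-0.5, 0.3, 0.3]
opening: -0.1
```

Request:
jog_arm([
  [0,0,-0.3,0,0,0],
  [0,0,0,0,0,0],
  [0,0,0,0,0,0],
  [0,0,0,0,0,0],
])

```text
time_s: 44.95
eef_pos: [478.7, 328.0, 220.9]
eef_rot: [[0.996, -0.093, 0.001], [-0.093, -0.996, -0.001], [0.001, 0.001, -1.0]]
contact_force: [0.1, 0.4, -0.5]
opening: -0.2
```

```bash
python3 knob.py p2
```

```text
t 44.95 J [22.9, 25.4, 76.8, -0.1, 77.9, 118.3] p [478.7, 328.0, 220.9] F [0.1, 0.4, -0.5] open -0.2
[[0.996, -0.093, 0.001], [-0.093, -0.996, -0.001], [0.001, 0.001, -1.0]]
```

View pics/p2h.png

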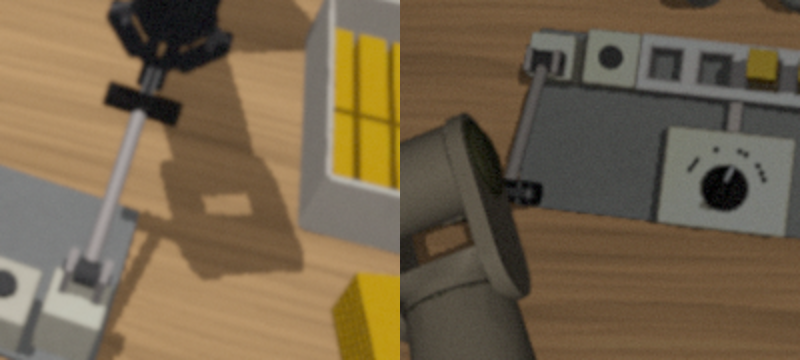

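Fully up; the lever is back at its raised stop (handle at (143,103) in the left crop, same as before). Stroke 2.

Request:
jog_arm([
  [0,0,0.3,0,0,0],
  [-0.21,0,0.53,0,0,0],
  [-0.21,0,0.53,0,0,0],
  [-0.13,0,0.56,0,0,0],
  [-0.13,0,0.56,0,0,0],
  [-0.04,0,0.57,0,0,0],
  [-0.04,0,0.57,0,0,0],
  [0.04,0,0.57,0,0,0],
  [0.04,0,0.57,0,0,0],
  [0.15,0,0.66,0,0,0],
])

```text
time_s: 46.15
eef_pos: [465.5, 329.9, 86.5]
eef_rot: [[0.996, -0.093, 0.001], [-0.093, -0.996, 0.001], [0.001, -0.001, -1.0]]
contact_force: [-6.2, 2.1, 11.6]
opening: -0.1
```

Request:
jog_arm([
  [0.16,0,0.6,0,0,0],
  [0,0,0.14,0,0,0],
  [0,0,0,0,0,0],
])

```text
time_s: 46.45
eef_pos: [470.4, 329.3, 68.0]
eef_rot: [[0.996, -0.094, 0.003], [-0.094, -0.996, 0.001], [0.003, -0.001, -1.0]]
contact_force: [-3.7, 0.7, 9.4]
opening: 0.1
```

Request:
jog_arm([
  [0,0,0.15,0,0,0],
  [0,0,0,0,0,0],
])

```text
time_s: 46.65
eef_pos: [470.8, 329.5, 66.7]
eef_rot: [[0.996, -0.093, 0.004], [-0.093, -0.996, 0.001], [0.004, -0.001, -1.0]]
contact_force: [-7.9, -2.8, 24.6]
opening: 0.1
```

Stop reached (24.6 N). Up, then stroke 3.

Request:
jog_arm([
  [-0.16,0,-0.66,0,0,0],
  [-0.16,0,-0.66,0,0,0],
  [-0.04,0,-0.57,0,0,0],
  [-0.04,0,-0.57,0,0,0],
  [0.04,0,-0.57,0,0,0],
  [0.04,0,-0.57,0,0,0],
  [0.13,0,-0.56,0,0,0],
  [0.13,0,-0.56,0,0,0],
  [0.21,0,-0.6,0,0,0],
  [0.21,0,-0.7,0,0,0],
])

```text
time_s: 47.65
eef_pos: [479.3, 328.0, 214.9]
eef_rot: [[0.996, -0.094, 0.003], [-0.094, -0.996, -0.0], [0.003, -0.0, -1.0]]
contact_force: [-0.3, 0.4, -0.2]
opening: 0.1
```

Request:
jog_arm([
  [0,0,-0.3,0,0,0],
  [0,0,0,0,0,0],
  [0,0,0,0,0,0],
  [0,0,0,0,0,0],
])

```text
time_s: 48.05
eef_pos: [478.4, 328.0, 221.0]
eef_rot: [[0.996, -0.093, 0.0], [-0.093, -0.996, -0.001], [0.001, 0.001, -1.0]]
contact_force: [0.6, 0.3, -0.7]
opening: 0.1
```

Request:
jog_arm([
  [0,0,0.3,0,0,0],
  [-0.21,0,0.53,0,0,0],
  [-0.21,0,0.53,0,0,0],
  [-0.13,0,0.56,0,0,0],
  [-0.13,0,0.56,0,0,0],
  [-0.04,0,0.57,0,0,0],
  [-0.04,0,0.57,0,0,0],
  [0.04,0,0.57,0,0,0],
  [0.04,0,0.57,0,0,0],
  [0.15,0,0.66,0,0,0],
])

```text
time_s: 49.05
eef_pos: [465.1, 329.9, 86.5]
eef_rot: [[0.996, -0.093, 0.001], [-0.093, -0.996, 0.001], [0.001, -0.001, -1.0]]
contact_force: [-6.6, 1.2, 10.8]
opening: -0.0
```

Request:
jog_arm([
  [0.16,0,0.6,0,0,0],
  [0,0,0.2,0,0,0],
  [0,0,0,0,0,0],
])

```text
time_s: 49.35
eef_pos: [470.1, 329.3, 67.2]
eef_rot: [[0.996, -0.093, 0.003], [-0.093, -0.996, 0.001], [0.003, -0.001, -1.0]]
contact_force: [-3.3, 0.4, 11.4]
opening: 0.2
```

Request:
jog_arm([
  [0,0,0.1,0,0,0],
  [0,0,0,0,0,0],
])

```text
time_s: 49.55
eef_pos: [470.3, 329.4, 66.6]
eef_rot: [[0.996, -0.093, 0.004], [-0.093, -0.996, 0.001], [0.004, -0.001, -1.0]]
contact_force: [-9.1, -3.9, 27.9]
opening: -0.2
```

Request:
jog_arm([
  [-0.16,0,-0.66,0,0,0],
  [-0.16,0,-0.66,0,0,0],
  [-0.04,0,-0.57,0,0,0],
  [-0.04,0,-0.57,0,0,0],
  [0.04,0,-0.57,0,0,0],
  [0.04,0,-0.57,0,0,0],
  [0.13,0,-0.56,0,0,0],
  [0.13,0,-0.56,0,0,0],
  [0.21,0,-0.6,0,0,0],
  [0.21,0,-0.7,0,0,0],
])

```text
time_s: 50.55
eef_pos: [478.9, 328.0, 214.5]
eef_rot: [[0.996, -0.094, 0.002], [-0.094, -0.996, -0.0], [0.002, 0.0, -1.0]]
contact_force: [0.2, 0.2, 0.2]
opening: -0.1
```

Request:
jog_arm([
  [0,0,-0.3,0,0,0],
  [0,0,0,0,0,0],
  [0,0,0,0,0,0],
  [0,0,0,0,0,0],
])

```text
time_s: 50.95
eef_pos: [478.1, 328.1, 220.9]
eef_rot: [[0.996, -0.093, 0.0], [-0.093, -0.996, -0.001], [0.0, 0.001, -1.0]]
contact_force: [0.2, -0.3, 0.2]
opening: -0.1
```

Request:
jog_arm([
  [0,0,0.3,0,0,0],
  [-0.21,0,0.53,0,0,0],
  [-0.21,0,0.53,0,0,0],
  [-0.13,0,0.56,0,0,0],
  [-0.13,0,0.56,0,0,0],
  [-0.04,0,0.57,0,0,0],
  [-0.04,0,0.57,0,0,0],
  [0.04,0,0.57,0,0,0],
  [0.04,0,0.57,0,0,0],
  [0.15,0,0.66,0,0,0],
])

```text
time_s: 51.95
eef_pos: [464.9, 329.9, 86.5]
eef_rot: [[0.996, -0.093, 0.001], [-0.093, -0.996, 0.001], [0.001, -0.001, -1.0]]
contact_force: [-6.6, 1.0, 11.0]
opening: -0.4
```

Request:
jog_arm([
  [0.16,0,0.6,0,0,0],
  [0,0,0.25,0,0,0],
  [0,0,0.05,0,0,0],
  [0,0,0,0,0,0],
])

```text
time_s: 52.35
eef_pos: [470.1, 329.5, 66.6]
eef_rot: [[0.996, -0.093, 0.004], [-0.093, -0.996, 0.001], [0.004, -0.001, -1.0]]
contact_force: [-9.5, -3.7, 27.0]
opening: 0.0
```

Four full down-strokes done. Up again and higher, then back to the knob.

Request:
jog_arm([
  [-0.16,0,-0.66,0,0,0],
  [-0.16,0,-0.66,0,0,0],
  [-0.04,0,-0.57,0,0,0],
  [-0.04,0,-0.57,0,0,0],
  [0.04,0,-0.57,0,0,0],
  [0.04,0,-0.57,0,0,0],
  [0.13,0,-0.56,0,0,0],
  [0.13,0,-0.56,0,0,0],
  [0.21,0,-0.6,0,0,0],
  [0.21,0,-0.7,0,0,0],
])

```text
time_s: 53.35
eef_pos: [478.7, 328.0, 214.5]
eef_rot: [[0.996, -0.094, 0.002], [-0.094, -0.996, -0.0], [0.002, 0.0, -1.0]]
contact_force: [0.2, -1.0, -0.7]
opening: 0.1
```

Request:
jog_arm([
  [0,0,-0.3,0,0,0],
  [0,0,-1,0,0,0],
  [0,0,-1,0,0,0],
  [0,0,-0.5,0,0,0],
  [0,0,0,0,0,0],
])

```text
time_s: 53.85
eef_pos: [478.4, 328.4, 285.2]
eef_rot: [[0.996, -0.093, 0.004], [-0.093, -0.996, 0.001], [0.004, -0.001, -1.0]]
contact_force: [-0.3, 0.2, -1.9]
opening: 0.1
```

```bash
python3 knob.py p5
python3 - <<'E'
from kin import *
from h import *
a=np.radians(-115.4)
y=np.array([np.cos(a),np.sin(a),0]);z=-EZ;R=np.c_[np.cross(y,z),y,z]
rel([491.9,76.2,190],R)
E
```

```text
t 53.85 J [22.9, 23.3, 70.4, -0.0, 86.2, 118.3] p [478.4, 328.4, 285.2] F [-0.3, 0.2, -1.9] open 0.1
[[0.996, -0.093, 0.004], [-0.093, -0.996, 0.001], [0.004, -0.001, -1.0]]
shift units [1.5  9.97 3.73] rotvec [ 0.001 -0.     0.35 ]
```

View pics/p5h.png

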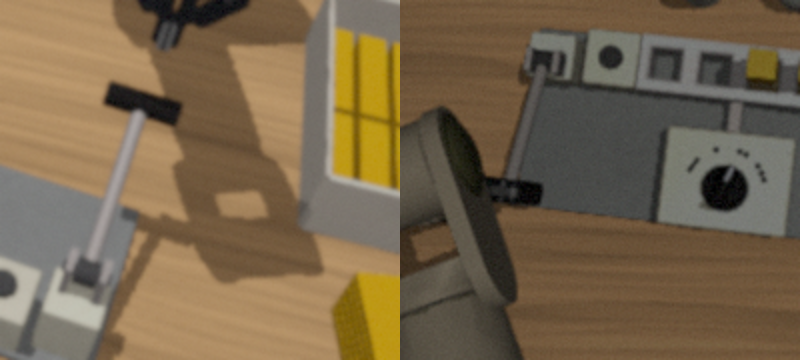

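View pics/p5.png

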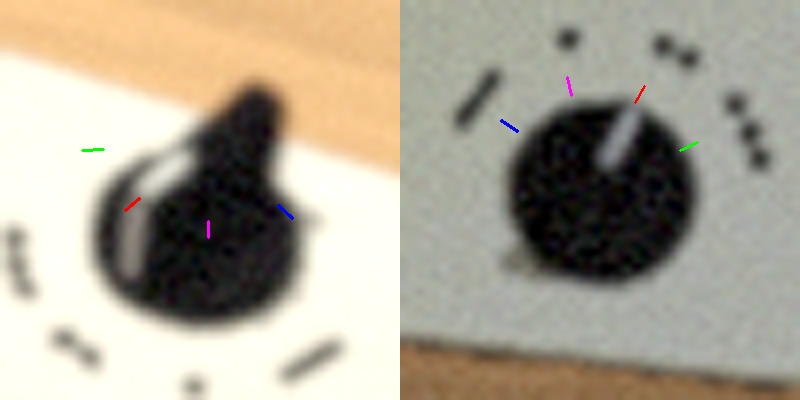

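The lever is up and the selector is still at two studs. Back to the knob with the jaws half open.

Request:
jog_arm([
  [0.15,1,0,0,0,0],
  [0.15,1,0,0,0,0],
  [0.15,1,0,0,0,0],
  [0.15,1,0,0,0,0],
  [0.15,1,0,0,0,0],
  [0.15,1,0,0,0,0],
  [0.15,1,0,0,0,0],
  [0.15,1,0,0,0,0],
  [0.15,1,0,0,0,0],
  [0.15,0.97,0,0,0,0],
], jaw=0.65)

```text
time_s: 55.05
eef_pos: [491.9, 75.5, 283.6]
eef_rot: [[0.996, -0.094, 0.001], [-0.094, -0.996, 0.0], [0.001, -0.0, -1.0]]
contact_force: [0.7, -0.4, -0.3]
opening: 55.2
```

Request:
jog_arm([
  [0,0,0.8,0,0,0.12],
  [0,0,1,0,0,0.12],
  [0,0,1,0,0,0.11],
  [0,0,1,0,0,0],
  [0,0,0,0,0,0],
  [0,0,0,0,0,0],
])

```text
time_s: 55.65
eef_pos: [492.5, 76.5, 189.8]
eef_rot: [[0.903, -0.429, 0.002], [-0.429, -0.903, 0.0], [0.001, -0.001, -1.0]]
contact_force: [-0.8, -0.7, 0.5]
opening: 55.6
```

Run:
```python
from kin import *
from h import *
show()
a=np.radians(-115.4)
y=np.array([np.cos(a),np.sin(a),0]);z=-EZ;R=np.c_[np.cross(y,z),y,z]
rel([491.9,76.2,92.5],R)
```

```text
t 55.65 J [-4.7, 16.7, 94.0, 0.0, 69.3, 110.7] p [492.5, 76.5, 189.8] F [-0.8, -0.7, 0.5] open 55.6
[[0.903, -0.429, 0.002], [-0.429, -0.903, 0.0], [0.001, -0.001, -1.0]]
shift units [-0.02  0.03  3.89] rotvec [-0.001 -0.001 -0.   ]
```

Request:
jog_arm([
  [0,0,0.8,0,0,0],
  [0,0,0.8,0,0,0],
  [0,0,0.8,0,0,0],
  [0,0,0.8,0,0,0],
  [0,0,0.4,0,0,0],
  [0,0,0.28,0,0,0],
  [0,0,0,0,0,0],
])

```text
time_s: 56.35
eef_pos: [493.0, 76.5, 92.8]
eef_rot: [[0.903, -0.429, 0.002], [-0.429, -0.903, -0.0], [0.002, -0.001, -1.0]]
contact_force: [0.2, -0.5, 1.0]
opening: 55.4
```

Request:
jog_arm([
  [0,0,0,0,0,0],
  [0,0,0,0,0,0],
  [0,0,0,0,0,0],
  [0,0,0,0,0,0],
  [0,0,0,0,0,0],
  [0,0,0,0,0,0],
  [0,0,0,0,0,0],
  [0,0,0,0,0,0],
], jaw=0)

```text
time_s: 57.15
eef_pos: [492.7, 75.5, 93.5]
eef_rot: [[0.903, -0.429, 0.002], [-0.429, -0.903, -0.002], [0.003, 0.001, -1.0]]
contact_force: [-4.4, -7.3, 7.0]
opening: 13.8
```

Gripped (13.8 mm). Turning back by −1.4 rad to the bar mark.

Request:
jog_arm([
  [0,0.04,0,0,0,-0.14],
  [0,0,0,0,0,-0.14],
  [0,0,0,0,0,-0.14],
  [0,0,0,0,0,-0.14],
  [0,0,0,0,0,-0.14],
  [0,0,0,0,0,-0.14],
  [0,0,0,0,0,-0.14],
  [0,0,0,0,0,-0.14],
  [0,0,0,0,0,-0.14],
  [0,0,0,0,0,-0.14],
])

```text
time_s: 58.15
eef_pos: [492.1, 76.7, 93.5]
eef_rot: [[0.572, 0.82, 0.002], [0.82, -0.572, 0.002], [0.003, 0.001, -1.0]]
contact_force: [-4.1, 6.7, 8.3]
opening: 14.2
```

Request:
jog_arm([
  [0,0,0,0,0,0],
  [0,0,0,0,0,0],
])

```text
time_s: 58.35
eef_pos: [492.1, 76.7, 93.5]
eef_rot: [[0.576, 0.817, 0.002], [0.817, -0.576, 0.002], [0.003, 0.001, -1.0]]
contact_force: [-3.3, 5.9, 7.7]
opening: 14.3
```

Request:
jog_arm([
  [0,0,0,0,0,0],
  [0,0,0,0,0,0],
  [0,0,0,0,0,0],
  [0,0,0,0,0,0],
  [0,0,-0.5,0,0,0],
  [0,0,-1,0,0,0],
  [0,0,-1,0,0,0],
  [0,0,-1,0,0,0],
  [0,0,-1,0,0,0],
  [0,0,-1,0,0,0],
], jaw=0.65)

```text
time_s: 59.35
eef_pos: [491.9, 75.6, 232.2]
eef_rot: [[0.577, 0.817, 0.003], [0.817, -0.577, -0.0], [0.002, 0.003, -1.0]]
contact_force: [0.4, 0.5, 0.2]
opening: 55.6
```

Request:
jog_arm([
  [0,0,-1,0,0,0],
  [0,0,-1,0,0,0],
  [-0.5,-0.9,-0.5,0,0,0],
  [-0.5,-0.9,0,0,0,0],
  [-0.5,-0.9,0,0,0,0],
  [-0.5,-0.9,0,0,0,0],
  [-0.5,-0.9,0,0,0,0],
  [-0.5,-0.9,0,0,0,0],
  [-0.5,-0.9,0,0,0,0],
  [0,0,0,0,0,0],
])

```text
time_s: 60.35
eef_pos: [310.8, 95.3, 293.3]
eef_rot: [[0.576, 0.817, 0.004], [0.817, -0.576, -0.0], [0.002, 0.004, -1.0]]
contact_force: [1.8, 0.4, -0.4]
opening: 55.5
```

```bash
python3 knob.py e1; python3 look.py e2
```

```text
t 60.35 J [-3.9, -11.6, 107.9, 0.0, 83.4, 31.2] p [310.8, 95.3, 293.3] F [1.8, 0.4, -0.4] open 55.5
[[0.576, 0.817, 0.004], [0.817, -0.576, -0.0], [0.002, 0.004, -1.0]]
top [313.6 213.6] [39.2 13.4] 5.9 z36 [657.5  -2.9  36. ]
scene [315.5 248.5] [51.9 29.1] 18.4 z36 [566.6 -28.7  36. ]
t 60.65 J [-4.0, -11.2, 107.8, 0.0, 83.3, 31.2] p [313.2, 94.8, 292.3] F [0.8, -0.2, 0.4] open 55.5
[[0.577, 0.817, 0.002], [0.817, -0.577, -0.0], [0.001, 0.002, -1.0]]
```

View pics/e1.png

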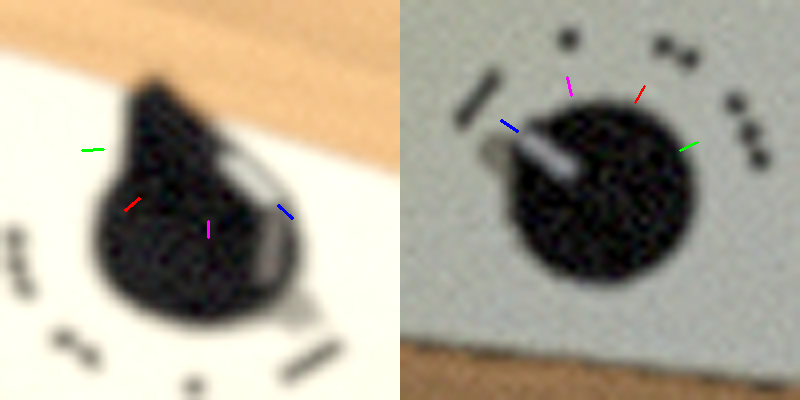

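View pics/e2.png

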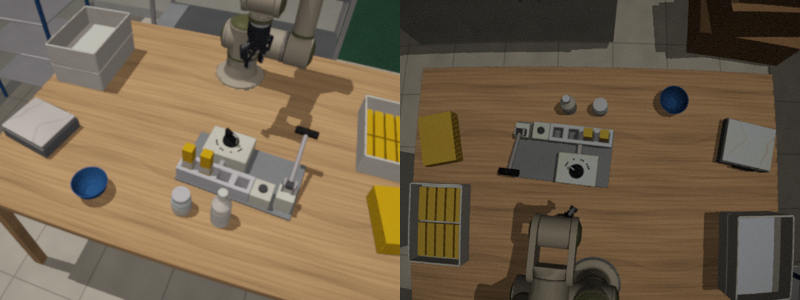

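The pointer is on the bar-mark direction (blue) in both views, the cartons are seated, the lever is up, and the jar and bottle are where they were. The arm is clear, so I'm handing in.

Run:
```python
from rig import close_job
print(close_job())
```

```text
the job is handed in; nothing more can be done
None
```

The job is done and handed in at about 61 s; no verdict was reported. Two cartons were on the table, and both now stand end-down in the press's magazine, in the end pocket furthest from the lever and the one next to it.

- **Selector and lever:** I turned the selector to two studs, pumped four full strokes, and turned it back to the bar mark. Each stroke went to the lower stop, where the force jumped to 22–28 N. After each one I raised the fingertips off the handle and the contact force fell to zero. Pictures after the first and last strokes show the lever fully raised.
- **Last checks:** Both carton tops were within 1 pixel of the predicted seated position in both views after placing, and their outlines were unchanged at the end. The selector pointer lies on the bar mark in both views, and the lever is up. The jar and bottle look unmoved in the final picture, which I judged by eye only. The arm was clear of everything.
- **What didn't match:**
    - One jog call was refused for a turn of 0.16 rad. The tilt after it ran in a different direction than planned, and I corrected that before placing the carton.
    - The selector started between the bar and one-stud marks, at about 0.26 rad.
    - I saw no carton knocked aside and no slackening of the grip.

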